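# Seat the keyed blank and mark it with the pedal

### The arm

A 7-joint arm with a two-finger parallel gripper is mounted at the origin on a cart in front of the work surface, level with it; the furniture and walls round the work are solid. World frame = base frame: x ahead of the robot, y to its left, z up, the work surface at z = 0. Lengths are in m, angles in rad, forces in N, time in s.
With the tool pointing down it reaches from about 0.4 to 0.85 m from the base axis. Payload 4.5 kg.
Tool frame: the origin (TCP) lies midway between the tips of the shut fingers; the grasp point (between the pads) lies 19 mm behind it; z points along the fingers, x is the direction in which the jaws open and shut, and the axes are right-handed (so a half turn about z gives the same grasp; the last joint's range is limited). The gripper opens to 88 mm and grips with 3 to 60 N. Pads are 18 mm wide; open, the fingers measure 123 mm over their backs; the gripper's body (75 mm by 187 mm) begins 45 mm behind the grasp point.
Start: joints at [-1.285, 0.689, -0.195, 1.565, 0.157, 0.902, -0.215], TCP at [0.156, 0.605, 0.239] pointing down, gripper open.
Joint ranges: [-3.01, 3.01], [-0.46, 2.08], [-1.47, 1.51], [0.13, 2.56], [-1, 4.14], [0.04, 2.09], [-2.66, 2.66]. Speed limits (rad/s): [2.57, 2.57, 3.14, 3.14, 3.14, 3.14, 3.14].

### API

Orientations are given as a unit quaternion [x, y, z, w].
In Python, from plant import r gives the robot as it stands. The module is installed in compiled form; this text tells all that it offers.
- The arm moves only by the tool play_rows, never from a script. Its argument "increments" is a list of rows, each a list of 7 numbers: the opening, from 0 (shut) to 1 (fully open), then the shift along the tool's x, y, z in mm, then the turn, a rotation vector about the tool's x, y, z in rad. In form: [[hand, dx, dy, dz, wx, wy, wz], ...]. A call has exactly 8 rows; each row shifts and turns the pose as measured when the row begins, along the tool's axes as they then stand; what a row does not reach is not made up. A row lasts 1/8 s, in which the tool goes at most 62.5 mm and 10.7 degrees, less where a joint would pass 70% of its speed; a pose out of reach is approached as far as the arm can. A call is refused whole if a number of a shift passes 62.5 or a number of a turn 0.188, either way. A call with a gripper value outside its range is refused whole. The fingers move at their own pace and stop on an object; "grip_force" is the grip in N (left out, the last holds). Time passes only in rows, so rows that do not move let the fingers close, or fill a call up. It gives the time, the measured TCP pose, the force and the opening at its end, in the units of the state.
- r.get_state(): the state, without advancing time (a new reading comes with each control period).
- r.snapshot(name): name is "side" or "top" or "wrist"; returns the picture (400x640x3 uint8, red, green, blue); there is no depth.
- r.get_calibration(name): a dict with "fx", "fy", "cx", "cy" (pixels), "R" (3x3) and "t" (3): a world point X has camera coordinates R X + t. Camera axes: x right, y down, z forward; pixel columns grow to the right and rows downward; lengths in m; the calibration is good to about 2 mm. A picture is of the moment at which its call begins: read the wrist's pose just before it. get_calibration takes no time and is no camera call; for the wrist camera it gives the pose at the moment of the call.
- r.finish_job(): hands the job in, once; it reports no verdict.
The state is a dict: "clock": time; "q": joint angles; "qd": joint speeds; "joint_torque": joint torques, N m; "tool_pos": TCP position; "eef_rot": TCP orientation; "contact_force": force on the tool from outside, world axes, zero at the start; "moment": the same for the moment, N m; "opening": opening from 0.0 (shut) to 1.0 (fully open).
Only numpy, scipy, OpenCV 4.12 (cv2) and the standard library are available. Lean on these libraries where they do the work, as an engineer would, in place of code of your own. Each camera call takes 0.05 s, during which the arm holds its last target.

### The job

Take the keyed blank off the sloping stand and seat it flat, fully home, in the pocket of the marking fixture: it goes in only one of its two ways round, the one that puts the notch over the brass key pin, so look or feel for it and turn the blank if it stands proud. With the blank seated and let go, push the fixture's spring pedal down to its stop for a moment to mark the blank, then let it come back up, leaving the blank home in the pocket. Do not work the pedal before the blank is seated, and leave the oil bottle, the die and the knurled cap where they are.

Things in the scene. Friction and masses are not known exactly. Their poses are not given: they have to be found in the camera images.
- blank_center (a point): Centre (24 mm above the underside) of the loose keyed blank, 0.2 to 0.4 kg, 48 mm high: dark steel flange 70 (its x) x 54 (its y) x 12 mm; on it, centred, a copper-coloured grip boss 40 (x) x 24 (y) mm, 36 mm high. z points out of the boss top. It starts on the stand's 30 degree slope, +x up the slope. Grip the boss across its y, the tool square to the slope.
- blank_notch (a point): Middle of the blank's notch, at flange mid-thickness: 14 mm wide (y), 14 mm deep (x), through the whole flange, at its +x end (28 mm from the centre) and 8 mm to +y of the centre line. Same axes as the blank. At the start the notched end is up the slope, away from the robot.
- nest_floor (a point): Centre of the pocket floor of the marking fixture (fixed, z up, axes yawed), 25 mm above the table. Pocket 57 mm (x) by 73 mm (y), 9 mm deep, 1.5 mm spare round the flange, 2 mm chamfer, in a steel block 88 x 104 mm. The blank goes in with its x axis along +y or -y here. Seated, its centre is 24 mm above this point and its flange 3 mm proud of the block.
- hole_left (a point): Key hole in the pocket floor at x -8, y +28 mm of nest_floor. One of the two key holes holds a brass key pin, 9 mm across, standing 7 mm above the floor; the other a flush dark plug. Which is which changes and is not reported: look or feel. If the pin is here, the blank's x must point along the nest's +y; the wrong way round the plain end stays up on the pin, 7 mm high.
- hole_right (a point): The other key hole, at x +8, y -28 mm of nest_floor (see hole_left). If the pin is here, the blank's x must point along the nest's -y.
- stylus_tip (a point): Tip of the marking stylus, a brass rod 8 mm across, 22 mm above the pocket floor, at y +40 mm of nest_floor at rest and +30 mm with the pedal down (over the flange, short of the boss). It comes out of a blue marking head 34 mm (x) wide at y +55 to +83 mm, its top 27 mm above the pocket floor.
- pedal (a joint): Angle of the fixture's spring pedal in rad: 0 up (at rest), 0.30 fully down on its stop. The spring needs about 3 N at the pad to start and about 7.5 N at the stop, and brings the pedal back up. It drives the stylus.
- pedal_pad (a point): Point on top of the ribbed black pedal pad (46 mm wide, 50 mm long) where to push down; moves with the pedal. The pedal lies beside the nest (y -102 mm of nest_floor), its hinge at the far end, about 75 mm to the fixture's +x of this point and 32 mm above the table. At rest it rises 0.30 rad towards the robot: this point is 61 mm above the table, and 39 mm with the pedal on its stop.
- stand_top (a point): Middle of the sloping face of the small aluminium stand (fixed), 52 mm above the table. The face, 92 x 66 mm, rises 30 degrees along the stand's +x (away from the robot) and has a lip 8 mm high at its lower end. Axes: the stand's, z up, yawed.
- oil_bottle: Bystander: amber oil bottle with a red nozzle, 45 mm across, 121 mm high, origin at the middle of its underside. Leave it alone.
- loose_die: Bystander: round grey die, 43 mm across, 25 mm high, origin at the middle of its underside. Leave it alone.
- cap: Bystander: grey knurled cap, 37 mm across, 25 mm high, origin at the middle of its underside. Leave it alone.
- blank: The loose keyed blank itself (see blank_center); its origin is the middle of the underside, same axes.
Mind the look-alikes: they are no part of the job. What is shaped like the blank but blue or red is not meant.

How it is judged:
By the outcome, as a careful person would: the job done as asked, in the order asked, and still so for the second after the job is handed in, with the robot touching nothing.
It also fails if it takes over 51 s, if anything falls off the work surface, if the arm or the gripper's body presses on something with over 40 N, if the wrist force passes 120 N, or if a joint passes its speed limit or range.

## Working session

There is one attempt and no reset: what is moved stays moved. The work goes in short steps, Python scripts to look and compute and a tool call to move; the robot and the scene stay as the last step left them, time stands still between calls to the robot, and variables do not carry over. Pictures are saved under pics/ and viewed, and the job is handed in when it is done.

Besides the shell and the picture viewer there is one more tool, called after "Call:" as a command line: name --pt "numbers of a row" for each row, then --argument value for the rest. play_rows: Moves the arm, as the interface text tells. Its arguments: {"type":"object","properties":{"increments":{"type":"array"},"grip_force":{"type":"number"}},"required":["increments"]}

```bash
mkdir -p pics; python3 - <<'E'
from plant import r
import cv2,numpy as np
s=r.get_state();print(s)
for n in ("side","top","wrist"):
    c=r.get_calibration(n);print(n,c)
    im=r.snapshot(n);cv2.imwrite(f"pics/{n}0.png",im[:,:,::-1])
E
```

```text
{'clock': 0.0, 'q': array([-1.28519397,  0.68997641, -0.1945045 ,  1.56632054,  0.15729052,
        0.9024875 , -0.21508566]), 'qd': array([-8.86501026e-05, -2.02215720e-03,  6.21794439e-04,  9.16765776e-04,
        2.01393165e-03, -8.58330742e-04,  9.68772865e-04]), 'joint_torque': array([-6.94491223e-05, -5.27542162e+01, -1.26730118e+00, -1.53430760e+01,
       -5.26935572e-02,  6.46844477e-03,  1.67707681e-04]), 'tool_pos': array([0.15561449, 0.60467926, 0.23792077]), 'eef_rot': array([ 7.90274895e-01,  6.12751808e-01, -6.71145567e-04,  6.01217534e-04]), 'contact_force': array([-0.17769302, -0.05469054, -0.55705433]), 'moment': array([0.02529041, 0.02489216, 0.02127933]), 'opening': 0.9949133936264681}
side {'fx': 430.46292900852666, 'fy': 430.46292900852666, 'cx': 326.22019240491824, 'cy': 193.4098429924843, 'R': array([[ 0.99499204, -0.09967552,  0.00745853],
       [-0.06146216, -0.66896335, -0.74074991],
       [ 0.07882411,  0.73658185, -0.67173949]]), 't': array([-0.52974221,  0.12201627,  1.15945454])}
top {'fx': 501.19403550076703, 'fy': 501.19403550076703, 'cx': 315.2166867900757, 'cy': 198.54150941708073, 'R': array([[-0.01545677, -0.99986739,  0.00512669],
       [-0.98805892,  0.01448772, -0.15339387],
       [ 0.15329926, -0.00743645, -0.98815183]]), 't': array([0.09419273, 0.57433177, 1.29644474])}
wrist {'fx': 353.0539851022927, 'fy': 353.0539851022927, 'cx': 314.40208876191645, 'cy': 203.82805028964188, 'R': array([[ 0.24910041,  0.9684755 , -0.00204562],
       [ 0.92297006, -0.23675509,  0.30343583],
       [ 0.29338586, -0.07747403, -0.95284968]]), 't': array([-0.62408236, -0.04148734,  0.39032383])}
```

View pics/side0.png

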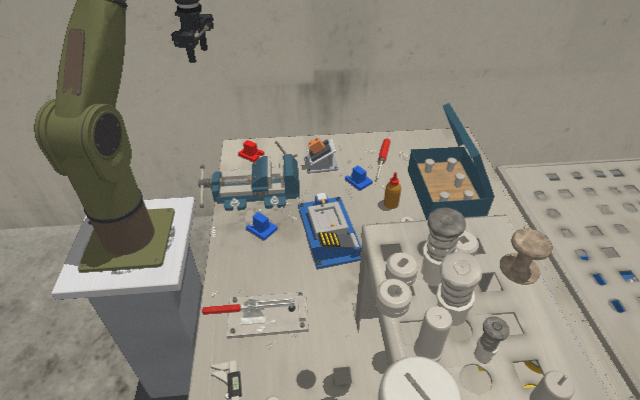

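View pics/top0.png

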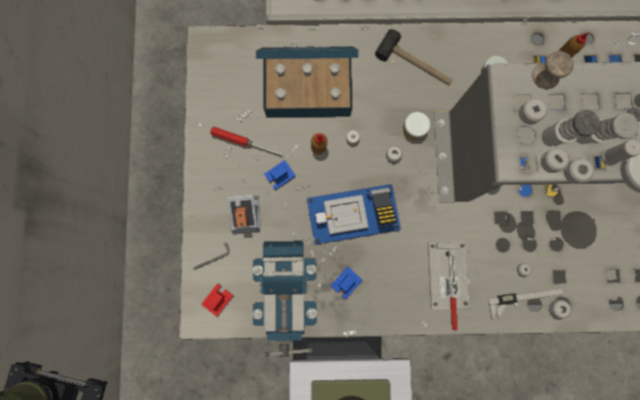

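View pics/wrist0.png

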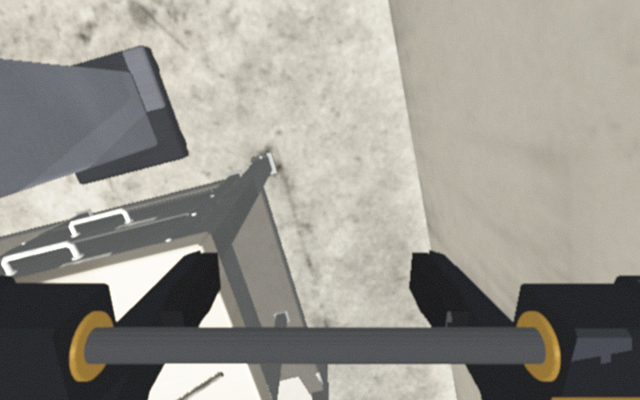

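```bash
cat > h.py <<'E'
import numpy as np,cv2
from plant import r
from scipy.spatial.transform import Rotation as Ro
def ray(c,uv,z):
    R,t=np.array(c["R"]),np.array(c["t"])
    d=R.T@np.array([(uv[0]-c["cx"])/c["fx"],(uv[1]-c["cy"])/c["fy"],1]); o=-R.T@t
    return o+d*(z-o[2])/d[2]
def proj(c,X):
    p=np.array(c["R"])@np.array(X)+c["t"]; return np.array([c["fx"]*p[0]/p[2]+c["cx"],c["fy"]*p[1]/p[2]+c["cy"]])
def tri(c1,u1,c2,u2):
    P=[]
    for c in(c1,c2):
        K=np.array([[c["fx"],0,c["cx"]],[0,c["fy"],c["cy"]],[0,0,1]]);P.append(K@np.c_[c["R"],c["t"]])
    X=cv2.triangulatePoints(P[0],P[1],np.array(u1,float),np.array(u2,float));return (X[:3]/X[3]).ravel()
E
python3 - <<'E'
import cv2,numpy as np
from h import *
t=cv2.imread("pics/top0.png");s=cv2.imread("pics/side0.png")
a=cv2.resize(t[180:255,215:415],None,fx=4,fy=4,interpolation=cv2.INTER_CUBIC)
b=cv2.resize(s[130:275,285:405],None,fx=4,fy=4,interpolation=cv2.INTER_CUBIC)
cv2.imwrite("pics/c1.png",a);cv2.imwrite("pics/c2.png",b)
ct=r.get_calibration("top")
for n,uv,z in [("stand",(243,213),.052),("boss",(240,216),.09),("nest",(347,216),.025),("pad",(386,215),.06)]:print(n,ray(ct,uv,z))
E
```

```text
stand [0.53856198 0.27717074 0.052     ]
boss [0.52605942 0.27956794 0.09      ]
nest [5.29698915e-01 3.36503979e-04 2.50000000e-02]
pad [ 0.52666793 -0.09988365  0.06      ]
```

View pics/c1.png

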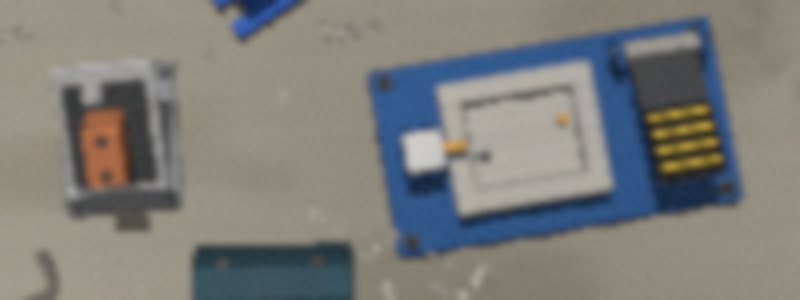

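View pics/c2.png

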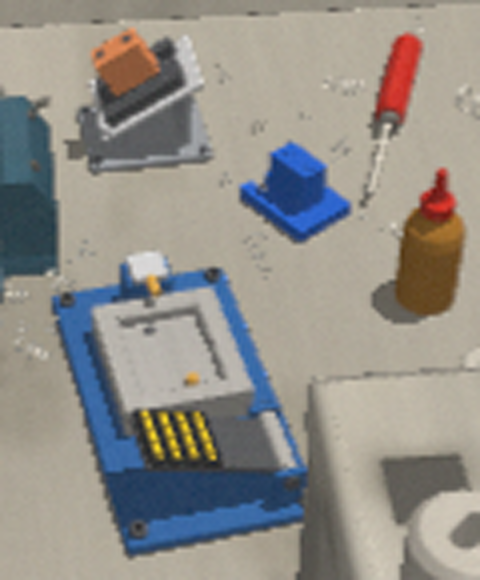

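```bash
cat >> h.py <<'E'
def plan(p1,R1,hand,rows=8,hold=0,dec=1):
    """print rows from measured pose to target; last `hold` rows idle"""
    s=r.get_state();p=s["tool_pos"];R=Ro.from_quat(s["eef_rot"])
    n=rows-hold;rv=(R.inv()*R1).as_rotvec();out=[]
    for i in range(n):
        Ri=R*Ro.from_rotvec(rv*i/n)
        d=Ri.inv().apply((np.array(p1)-p)/n)*1e3
        out.append([hand]+[round(float(v),dec) for v in d]+[round(float(v),3) for v in rv/n])
    out+=[[hand,0,0,0,0,0,0]]*hold
    print("dist mm",np.linalg.norm(np.array(p1)-p)*1e3,"ang",np.degrees(np.linalg.norm(rv)))
    for o in out:print(o,end=",\n")
def frame(z,x):
    z=np.array(z,float);z/=np.linalg.norm(z);x=np.array(x,float);x-=z*(x@z);x/=np.linalg.norm(x)
    return Ro.from_matrix(np.c_[x,np.cross(z,x),z])
E
python3 - <<'E'
from h import *
cw=r.get_calibration("wrist");s=r.get_state()
C=-np.array(cw["R"]).T@cw["t"];print("cam in tool",Ro.from_quat(s["eef_rot"]).inv().apply(C-s["tool_pos"]))
cs=r.get_calibration("side");ct=r.get_calibration("top")
print("vise top far corner",tri(cs,(297,155),ct,(303,243)),tri(cs,(286,155),ct,(265,243)))
plan([.455,.28,.23],frame([.5,0,-.866],[0,1,0]),1)
E
```

```text
cam in tool [ 0.00019599 -0.07896044 -0.14523236]
vise top far corner [0.45536808 0.11765105 0.16079495] [0.44570567 0.21444386 0.09250523]
dist mm 441.8184774132836 ang 33.21810119852802
[1, -30.0, 46.4, 1.1, -0.065, 0.008, -0.031],
[1, -31.4, 45.3, 3.8, -0.065, 0.008, -0.031],
[1, -32.8, 43.9, 6.4, -0.065, 0.008, -0.031],
[1, -34.2, 42.4, 9.0, -0.065, 0.008, -0.031],
[1, -35.6, 40.7, 11.4, -0.065, 0.008, -0.031],
[1, -36.9, 38.7, 13.6, -0.065, 0.008, -0.031],
[1, -38.2, 36.6, 15.8, -0.065, 0.008, -0.031],
[1, -39.4, 34.3, 17.8, -0.065, 0.008, -0.031],
```

Call:
play_rows --pt "1 -30 46.4 1.1 -0.065 0.008 -0.031" --pt "1 -31.4 45.3 3.8 -0.065 0.008 -0.031" --pt "1 -32.8 43.9 6.4 -0.065 0.008 -0.031" --pt "1 -34.2 42.4 9 -0.065 0.008 -0.031" --pt "1 -35.6 40.7 11.4 -0.065 0.008 -0.031" --pt "1 -36.9 38.7 13.6 -0.065 0.008 -0.031" --pt "1 -38.2 36.6 15.8 -0.065 0.008 -0.031" --pt "1 -39.4 34.3 17.8 -0.065 0.008 -0.031"

```text
clock: 1.15
tool_pos: [0.4405, 0.2975, 0.2318]
eef_rot: [0.69, 0.68, 0.17, 0.178]
contact_force: [0.5, -0.5, 0.1]
opening: 0.996
```

```bash
python3 - <<'E'
from h import *
plan([.455,.28,.23],frame([.5,0,-.866],[0,1,0]),1)
s=r.get_state();print(s["tool_pos"],s["q"])
im=r.snapshot("wrist");cv2.imwrite("pics/w1.png",im[:,:,::-1])
E
```

```text
dist mm 22.789798522579726 ang 1.8398962452815917
[1, -2.2, 1.5, 1.1, -0.003, 0.002, -0.001],
[1, -2.2, 1.5, 1.1, -0.003, 0.002, -0.001],
[1, -2.2, 1.5, 1.1, -0.003, 0.002, -0.001],
[1, -2.2, 1.5, 1.1, -0.003, 0.002, -0.001],
[1, -2.2, 1.5, 1.1, -0.003, 0.002, -0.001],
[1, -2.2, 1.5, 1.1, -0.003, 0.002, -0.001],
[1, -2.2, 1.5, 1.1, -0.003, 0.002, -0.001],
[1, -2.2, 1.5, 1.1, -0.003, 0.002, -0.001],
[0.44051672 0.29750632 0.23177157] [-1.17396326  0.55339087  0.3862589   2.23802352  1.23132291  0.19674697
 -0.51219163]
```

View pics/w1.png

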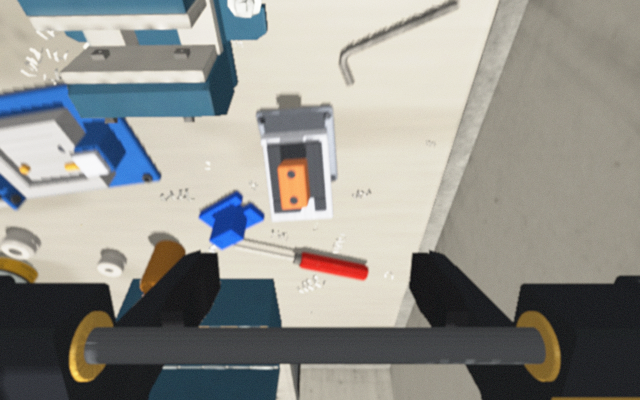

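```bash
python3 - <<'E'
from h import *
im=cv2.imread("pics/w1.png")
cv2.imwrite("pics/w1c.png",cv2.resize(im[90:235,235:355],None,fx=4,fy=4,interpolation=cv2.INTER_CUBIC))
hsv=cv2.cvtColor(im,cv2.COLOR_BGR2HSV)
m=cv2.inRange(hsv,(3,120,90),(18,255,255));m[:, :260]=0;m[:,330:]=0;m[230:]=0
ys,xs=np.nonzero(m);print(xs.min(),xs.max(),ys.min(),ys.max())
print(cv2.minAreaRect(np.c_[xs,ys].astype(np.float32)))
E
```

```text
277 309 158 209
((293.2377014160156, 183.61476135253906), (49.794654846191406, 29.876794815063477), 84.80557250976562)
```

View pics/w1c.png

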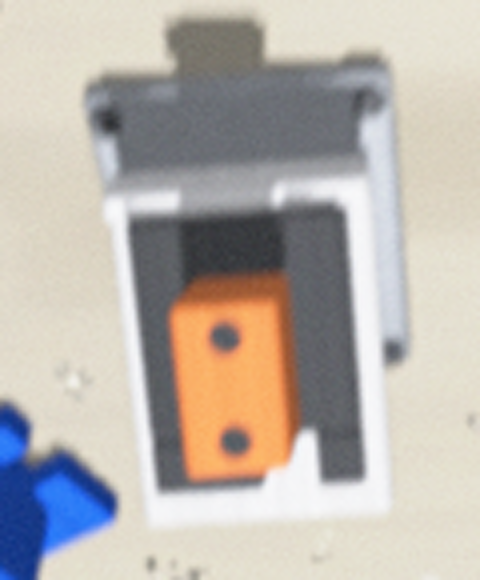

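```bash
python3 - <<'E'
from h import *
c=r.get_calibration("wrist");ct=r.get_calibration("top")
f=lambda u,v:(235+u/4-.375,90+v/4-.375)
A=ray(c,f(150,525),.075);B=ray(c,f(388,512),.075);print("far edge",A,B,np.linalg.norm(A-B))
d=A-B; yaw=np.arctan2(d[1],d[0])+np.pi/2; print("yaw",np.degrees(yaw))
# A is -y side: A-B along -y
ex=np.array([np.cos(yaw),np.sin(yaw),0]);ey=np.array([-ex[1],ex[0],0])
S=(A+B)/2-ex*.046*np.cos(np.pi/6);S[2]=.052;print("stand",S)
u=ex*np.cos(np.pi/6)+np.array([0,0,.5]);n=-ex*.5+np.array([0,0,np.cos(np.pi/6)])
def pl(cc,uv,h):
    R=np.array(cc["R"]);o=-R.T@cc["t"];dd=R.T@np.array([(uv[0]-cc["cx"])/cc["fx"],(uv[1]-cc["cy"])/cc["fy"],1])
    return o+dd*((S+n*h-o)@n)/(dd@n)
def sl(X):return np.round([(X-S)@u*1e3,(X-S)@ey*1e3,(X-S)@n*1e3],1)
for nm,uv,h in [("h1",f(224,336),.048),("h2",f(235,442),.048),("TL",f(130,210),.012),("TR",f(347,205),.012),("BL",f(157,490),.012),("BR",f(365,478),.012),("bTL",f(170,310),.048),("bTR",f(278,300),.048),("bBL",f(190,480),.048),("notch",f(305,432),.012)]:
    X=pl(c,uv,h);print(nm,X,sl(X))
tc=(215+103/4-.375,180+146/4-.375)
X=pl(ct,tc,.048);print("top cam",X,sl(X))
print(proj(ct,S))
E
```

```text
far edge [0.5861653  0.24810826 0.075     ] [0.58120431 0.31141848 0.075     ] 0.06350429130646196
yaw 4.480549041045627
stand [0.54396938 0.27665126 0.052     ]
h1 [0.50882262 0.27351807 0.08705433] [-13.   -0.4  48. ]
h2 [0.52985103 0.27534246 0.09924027] [11.3 -0.2 48. ]
TL [0.50684457 0.24841838 0.0432145 ] [-38.4 -25.2  12. ]
TR [0.50489445 0.3008336  0.04445612] [-35.9  27.2  12. ]
BL [0.56826223 0.25207931 0.07873076] [ 32.7 -26.4  12. ]
BR [0.56404278 0.30518383 0.07869728] [32.6 26.9 12. ]
bTL [0.50403807 0.26173522 0.08376897] [-19.6 -11.8  48. ]
bTR [0.50161939 0.28560579 0.08345345] [-20.2  12.2  48. ]
bBL [0.53791614 0.26481906 0.1034078 ] [ 19.7 -11.3  48. ]
notch [0.55397799 0.29013264 0.07222527] [19.7 12.7 12. ]
top cam [0.52493003 0.27767151 0.09651286] [ 5.9  2.5 48. ]
[243.21002649 210.96922336]
```

```bash
python3 - <<'E'
from h import *
c=r.get_calibration("wrist");ct=r.get_calibration("top");cs=r.get_calibration("side")
for z in(0.,.1):print("wrist",ray(c,(217,114),z),ray(c,(222,60),z),"top",ray(ct,(265,243),z), ray(ct,(303,241),z))
print("tri w-t", tri(c,(210,80),ct,(264,259)),tri(c,(215,47),ct,(264,259)))
im=cv2.imread("pics/side0.png");cv2.imwrite("pics/s_v.png",cv2.resize(im[130:225,190:350],None,fx=5,fy=5,interpolation=cv2.INTER_CUBIC))
im=cv2.imread("pics/w1.png");cv2.imwrite("pics/w1v.png",cv2.resize(im[0:140,20:280],None,fx=3,fy=3,interpolation=cv2.INTER_CUBIC))
im=cv2.imread("pics/top0.png");cv2.imwrite("pics/t_v.png",cv2.resize(im[225:350,220:340],None,fx=5,fy=4.5,interpolation=cv2.INTER_CUBIC))
E
```

```text
wrist [0.50225167 0.19199546 0.        ] [0.44521497 0.20896907 0.        ] top [0.46195643 0.22390685 0.        ] [0.46583588 0.12032829 0.        ]
wrist [0.44011843 0.22559265 0.1       ] [0.40081014 0.23729045 0.1       ] top [0.45525146 0.21452522 0.1       ] [0.45884747 0.11851432 0.1       ]
tri w-t [0.41712963 0.21986526 0.08890047] [0.41583372 0.22095195 0.04737218]
```

View pics/s_v.png

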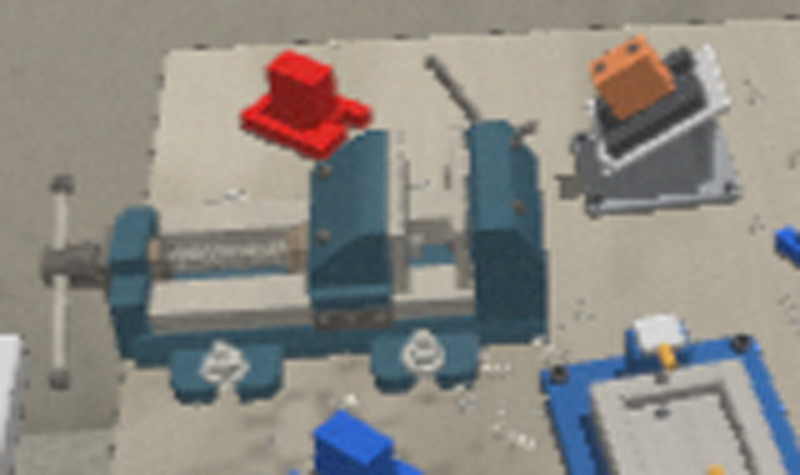

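View pics/w1v.png

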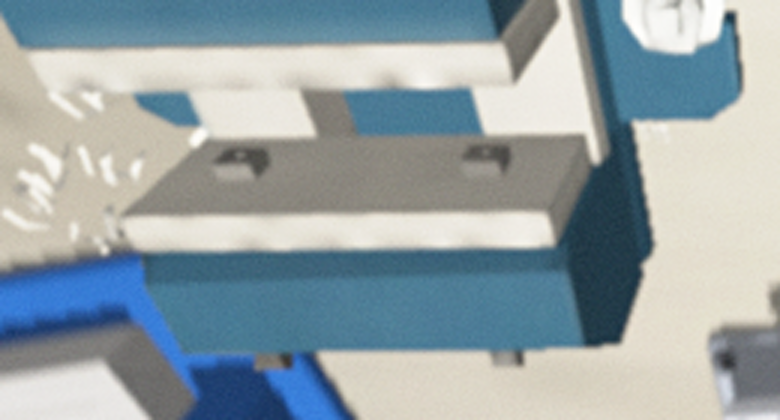

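View pics/t_v.png

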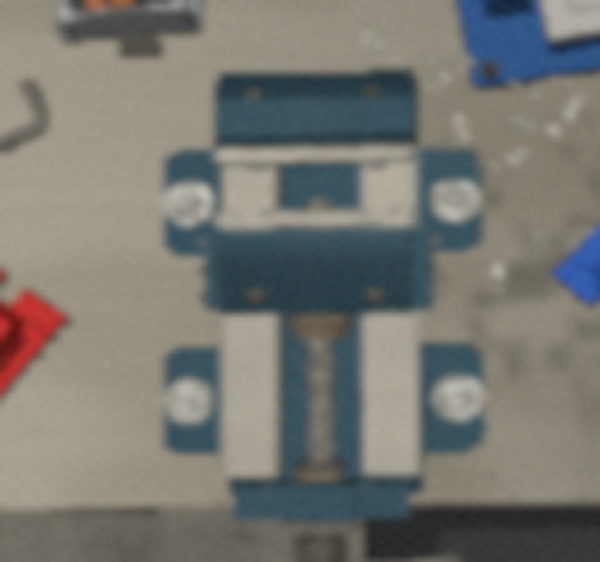

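```bash
cat >> h.py <<'E'
SY=np.radians(4.6);S0=np.array([.544,.2767,.052])
EX=np.array([np.cos(SY),np.sin(SY),0]);EY=np.array([-EX[1],EX[0],0])
SU=EX*np.cos(np.pi/6)+np.array([0,0,.5]);SN=-EX*.5+np.array([0,0,np.cos(np.pi/6)])
U0=S0-.001*SU
RP=frame(-SN,EY)
E
python3 - <<'E'
from h import *
plan(U0+SN*.077,RP,1)
E
```

```text
dist mm 132.20000528176317 ang 5.69507507984301
[1, -2.6, 0.2, 16.3, -0.003, 0.007, -0.01],
[1, -2.8, 0.1, 16.3, -0.003, 0.007, -0.01],
[1, -2.9, 0.0, 16.3, -0.003, 0.007, -0.01],
[1, -3.0, -0.1, 16.3, -0.003, 0.007, -0.01],
[1, -3.1, -0.2, 16.2, -0.003, 0.007, -0.01],
[1, -3.2, -0.2, 16.2, -0.003, 0.007, -0.01],
[1, -3.3, -0.3, 16.2, -0.003, 0.007, -0.01],
[1, -3.4, -0.4, 16.2, -0.003, 0.007, -0.01],
```

Call:
play_rows --pt "1 -2.6 0.2 16.3 -0.003 0.007 -0.01" --pt "1 -2.8 0.1 16.3 -0.003 0.007 -0.01" --pt "1 -2.9 0 16.3 -0.003 0.007 -0.01" --pt "1 -3 0 16.3 -0.003 0.007 -0.01" --pt "1 -3.1 -0.2 16.2 -0.003 0.007 -0.01" --pt "1 -3.2 -0.2 16.2 -0.003 0.007 -0.01" --pt "1 -3.3 -0.3 16.2 -0.003 0.007 -0.01" --pt "1 -3.4 -0.4 16.2 -0.003 0.007 -0.01"

```text
clock: 2.2
tool_pos: [0.5015, 0.2848, 0.1227]
eef_rot: [0.655, 0.71, 0.193, 0.172]
contact_force: [-0.1, -0.5, 0.2]
opening: 1.002
```

```bash
python3 - <<'E'
from h import *
im=r.snapshot("wrist");cv2.imwrite("pics/w2.png",im[:,:,::-1])
s=r.get_state();print(s["tool_pos"],s["q"],s["contact_force"])
c=r.get_calibration("wrist");
print("boss top proj",proj(c,U0+SN*.048),proj(c,U0+SN*.048+.012*SU),proj(c,U0+SN*.048-.012*SU))
plan(U0+SN*.017,RP,1)
E
```

```text
[0.50217624 0.28340881 0.12121264] [-0.72676087  0.77968625 -0.07484046  2.26003028  2.2578753   0.48686273
 -1.3563007 ] [ 0.68153832 -0.72572554 -0.94793848]
boss top proj [295.21519961 243.20633867] [295.60918594 262.95360974] [294.80615612 222.70437645]
dist mm 64.30425888960976 ang 0.3990938618977931
[1, -1.3, 0.0, 7.9, -0.0, -0.001, -0.0],
[1, -1.3, 0.0, 7.9, -0.0, -0.001, -0.0],
[1, -1.3, 0.0, 7.9, -0.0, -0.001, -0.0],
[1, -1.3, 0.0, 7.9, -0.0, -0.001, -0.0],
[1, -1.3, 0.0, 7.9, -0.0, -0.001, -0.0],
[1, -1.3, 0.0, 7.9, -0.0, -0.001, -0.0],
[1, -1.3, 0.0, 7.9, -0.0, -0.001, -0.0],
[1, -1.3, 0.0, 7.9, -0.0, -0.001, -0.0],
```

View pics/w2.png

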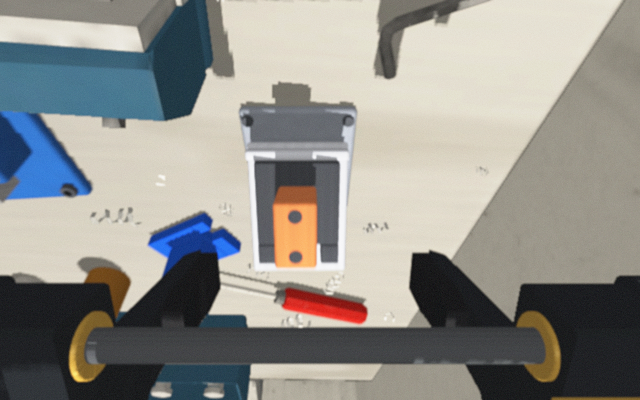

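```bash
python3 - <<'E'
from h import *
im=cv2.imread("pics/w2.png");cv2.imwrite("pics/w2c.png",cv2.resize(im[95:280,230:365],None,fx=4,fy=3.2,interpolation=cv2.INTER_CUBIC))
c=r.get_calibration("wrist");
for z in(.075,):
    A,B=ray(c,(254,270),z),ray(c,(347,268),z);print(A,B,np.linalg.norm(A-B))
print("pred far",proj(c,S0+.046*SU-.033*EY),proj(c,S0+.046*SU+.033*EY),"near",proj(c,S0-.046*SU-.033*EY),proj(c,S0-.046*SU+.033*EY))
for s in(-35,35):
  for y in(-27,27):print("fl",s,y,proj(c,U0+.012*SN+s*1e-3*SU+y*1e-3*EY))
s=r.get_state();print(s["tool_pos"])
E
```

```text
[0.57788978 0.24774008 0.075     ] [0.57064341 0.31238345 0.075     ] 0.06504824963496676
pred far [253.48496777 276.26331864] [345.39089849 275.82867058] near [245.69489734 147.96114024] [348.93520113 147.6693449 ]
fl -35 -27 [252.94638077 167.16363937]
fl -35 27 [340.68570071 166.89064522]
fl 35 -27 [258.60326419 269.23667169]
fl 35 27 [338.55035118 268.86688244]
[0.50217624 0.28340881 0.12121264]
```

View pics/w2c.png

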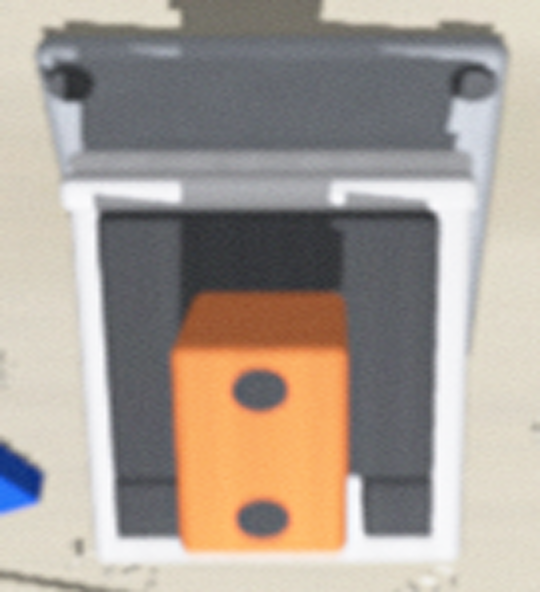

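```bash
python3 - <<'E'
from h import *
c=r.get_calibration("wrist");s=r.get_state();im=r.snapshot("wrist")[:,:,::-1];c2=r.get_calibration("wrist")
print(s["tool_pos"],r.get_state()["tool_pos"],np.abs(c["t"]-c2["t"]).max())
cv2.imwrite("pics/w3.png",im);cv2.imwrite("pics/w3c.png",cv2.resize(im[95:280,230:365],None,fx=4,fy=3.2,interpolation=cv2.INTER_CUBIC))
np.savez("c3.npz",**c)
E
```

```text
[0.50217624 0.28340881 0.12121264] [0.50152494 0.28353533 0.12190443] 0.0012474439944432925
```

View pics/w3c.png

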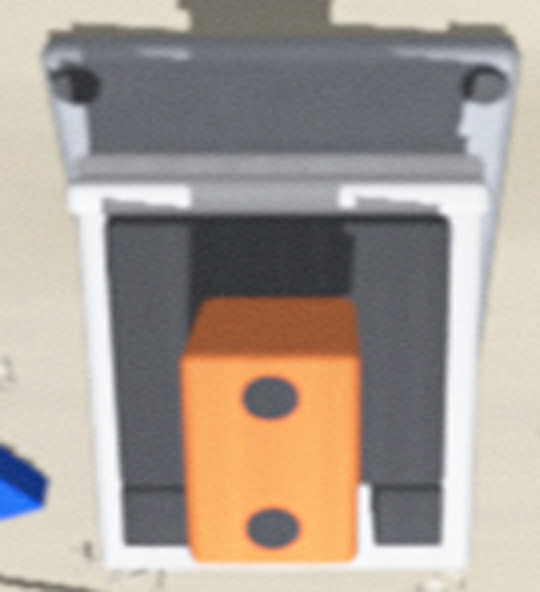

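```bash
python3 - <<'E'
from h import *
c=dict(np.load("c3.npz"))
for k in("fx","fy","cx","cy"):c[k]=float(c[k])
f=lambda u,v:(230+u/4-.37,95+v/3.2-.35)
A,B=ray(c,f(105,568),.075),ray(c,f(468,568),.075);print(A,B,np.linalg.norm(A-B))
d=B-A;print("yaw",np.degrees(np.arctan2(-d[0],d[1])))
S=(A+B)/2-EX*.046*np.cos(np.pi/6);S[2]=.052;print("S",S)
def pl(uv,h):
    R=c["R"];o=-R.T@c["t"];dd=R.T@np.array([(uv[0]-c["cx"])/c["fx"],(uv[1]-c["cy"])/c["fy"],1])
    return o+dd*((S+SN*h-o)@SN)/(dd@SN)
def sl(X):return np.round([(X-S)@SU*1e3,(X-S)@EY*1e3],1)
for n,uv,h in[("h1",(271,398),.048),("h2",(273,528),.048),("FL",(122,545),.012),("FR",(440,545),.012),("NL",(110,215),.012),("NR",(447,215),.012),("bNL",(182,357),.048),("bNR",(357,355),.048),("bFL",(193,560),.048),("bFR",(357,560),.048),("lipL",(70,182),.008),("lipR",(487,182),.008)]:
    X=pl(f(*uv),h);print(n,X,sl(X))
E
```

```text
[0.58064527 0.2489366  0.075     ] [0.57606206 0.31293676 0.075     ] 0.06416405228258157
yaw 4.096094422195458
S [0.53864482 0.27774178 0.052     ]
h1 [0.50478105 0.27508935 0.08781453] [-11.5   0.1]
h2 [0.52526016 0.27662011 0.09967095] [12.2 -0. ]
FL [0.56415967 0.25285916 0.07938782] [ 34.  -26.8]
FR [0.56015382 0.30553885 0.07952172] [34.3 26. ]
NL [0.50426077 0.24958095 0.04476478] [-35.3 -25.3]
NR [0.50030667 0.3004152  0.04484301] [-35.1  25.7]
bNL [0.49951934 0.26313227 0.08423282] [-18.7 -11.4]
bNR [0.49746756 0.28588562 0.08410559] [-18.9  11.4]
bFL [0.53138876 0.26590658 0.10270183] [ 18.3 -11.2]
bFR [0.52966897 0.28854894 0.10276052] [18.4 11.5]
lipL [0.50191466 0.24296152 0.03848932] [-40.9 -31.7]
lipR [0.49696354 0.3064852  0.03858133] [-40.7  32. ]
```

```bash
sed -i 's/radians(4.6)/radians(4.3)/; s/S0=np.array(\[.544,.2767,.052\])/S0=np.array([.5387,.2777,.052])/; s/U0=S0-.001\*SU/U0=S0/' h.py; python3 - <<'E'
from h import *
plan(U0+SN*.018,RP,1,hold=2)
E
```

```text
dist mm 61.54566829923199 ang 0.5424759635497572
[1, -1.5, -0.5, 10.1, -0.0, -0.002, 0.0],
[1, -1.5, -0.5, 10.1, -0.0, -0.002, 0.0],
[1, -1.5, -0.5, 10.1, -0.0, -0.002, 0.0],
[1, -1.5, -0.5, 10.1, -0.0, -0.002, 0.0],
[1, -1.5, -0.5, 10.1, -0.0, -0.002, 0.0],
[1, -1.4, -0.5, 10.1, -0.0, -0.002, 0.0],
[1, 0, 0, 0, 0, 0, 0],
[1, 0, 0, 0, 0, 0, 0],
```

Call:
play_rows --pt "1 -1.5 -0.5 10 0 -0.002 0" --pt "1 -1.5 -0.5 10 0 -0.002 0" --pt "1 -1.5 -0.5 10 0 -0.002 0" --pt "1 -1.5 -0.5 10 0 -0.002 0" --pt "1 -1.5 -0.5 10 0 -0.002 0" --pt "1 -1.5 -0.5 9 0 -0.002 0" --pt "1 0 0 0 0 0 0" --pt "1 0 0 0 0 0 0"

```text
clock: 3.3
tool_pos: [0.5304, 0.2782, 0.0664]
eef_rot: [0.656, 0.709, 0.188, 0.177]
contact_force: [0.1, -0.1, -0.2]
opening: 1.0
```

```bash
python3 - <<'E'
from h import *
s=r.get_state();print(s["tool_pos"],s["q"],s["contact_force"])
e=s["tool_pos"]-U0;print("u,y,n",e@SU*1e3,e@EY*1e3,e@SN*1e3)
plan(U0+SN*.018,RP,1,hold=4)
c=r.get_calibration("wrist");im=r.snapshot("wrist")[:,:,::-1];cv2.imwrite("pics/w4.png",im)
E
```

```text
[0.53036862 0.27815979 0.06635583] [-0.65989483  0.90588613 -0.11044082  2.20683575  2.34025998  0.55700167
 -1.39566634] [ 0.13831672 -0.14429924 -0.15041353]
u,y,n 0.012892365544662707 1.0831691312894698 16.569240547199758
dist mm 1.794573540383595 ang 0.23527245218757628
[1, -0.3, -0.0, -0.4, -0.0, 0.001, 0.001],
[1, -0.3, -0.0, -0.4, -0.0, 0.001, 0.001],
[1, -0.3, -0.0, -0.4, -0.0, 0.001, 0.001],
[1, -0.3, -0.0, -0.4, -0.0, 0.001, 0.001],
[1, 0, 0, 0, 0, 0, 0],
[1, 0, 0, 0, 0, 0, 0],
[1, 0, 0, 0, 0, 0, 0],
[1, 0, 0, 0, 0, 0, 0],
```

View pics/w4.png

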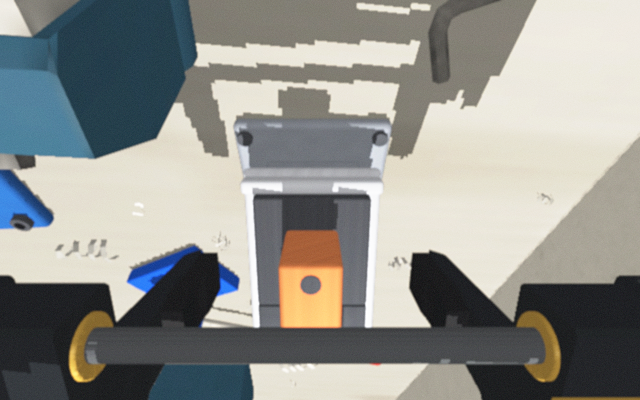

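Call:
play_rows --pt "1 -1 0 -1.5 0 0 0" --pt "0.2 0 0 0 0 0 0" --pt "0.2 0 0 0 0 0 0" --pt "0.2 0 0 0 0 0 0" --pt "0.1 0 0 0 0 0 0" --pt "0.1 0 0 0 0 0 0" --pt "0.1 0 0 0 0 0 0" --pt "0.1 0 0 0 0 0 0" --grip_force 40

```text
clock: 4.35
tool_pos: [0.5296, 0.2774, 0.0687]
eef_rot: [0.656, 0.709, 0.189, 0.177]
contact_force: [0.7, -1.1, -0.2]
opening: 0.269
```

```bash
python3 - <<'E'
from h import *
s=r.get_state();print(s["tool_pos"],s["opening"]*88,s["contact_force"])
e=s["tool_pos"]-U0;print("u,y,n",e@SU*1e3,e@EY*1e3,e@SN*1e3)
plan(s["tool_pos"]+SN*.03+np.array([0,0,.06]),RP,.1)
E
```

```text
[0.52955146 0.27736901 0.06871298] 23.633614343350803 [ 0.74429572 -1.09819797 -0.21272966]
u,y,n 0.43443236789442347 0.355891190852733 19.04766514807547
dist mm 87.27938733529227 ang 0.21112013037946525
[0.1, -0.0, 3.8, -10.2, 0.0, 0.0, 0.0],
[0.1, -0.0, 3.8, -10.2, 0.0, 0.0, 0.0],
[0.1, -0.0, 3.8, -10.2, 0.0, 0.0, 0.0],
[0.1, -0.0, 3.8, -10.2, 0.0, 0.0, 0.0],
[0.1, -0.0, 3.8, -10.2, 0.0, 0.0, 0.0],
[0.1, -0.0, 3.8, -10.2, 0.0, 0.0, 0.0],
[0.1, -0.0, 3.8, -10.2, 0.0, 0.0, 0.0],
[0.1, -0.0, 3.8, -10.2, 0.0, 0.0, 0.0],
```

Call:
play_rows --pt "0.1 0 0 -6 0 0 0" --pt "0.1 0 0 -10 0 0 0" --pt "0.1 0 0 -14 0 0 0" --pt "0.1 0 4 -14 0 0 0" --pt "0.1 0 7 -15 0 0 0" --pt "0.1 0 10 -18 0 0 0" --pt "0.1 0 10 -18 0 0 0" --pt "0.1 0 6 -12 0 0 0"

```text
clock: 5.35
tool_pos: [0.503, 0.2761, 0.1864]
eef_rot: [0.656, 0.71, 0.188, 0.174]
contact_force: [0.4, -0.4, -2.4]
opening: 0.271
```

```bash
python3 - <<'E'
from h import *
s=r.get_state();print(s["tool_pos"],s["opening"]*88,s["contact_force"])
c=r.get_calibration("wrist");im=r.snapshot("wrist")[:,:,::-1];cv2.imwrite("pics/w5.png",im)
im=r.snapshot("top")[:,:,::-1];cv2.imwrite("pics/t5.png",im)
# fixture from top camera initial crop
ct=r.get_calibration("top");f=lambda u,v:(215+u/4-.375,180+v/4-.375)
BL={k:ray(ct,f(*uv),.034) for k,uv in dict(tl=(437,88),tr=(590,62),br=(612,190),bl=(462,217)).items()}
for k,v in BL.items():print(k,v)
print("mean",sum(BL.values())/4)
print("pin",ray(ct,f(562,119),.032),"plug",ray(ct,f(484,156),.025))
for a,b in(("tl","tr"),("bl","br")):d=BL[a]-BL[b];print(np.linalg.norm(d),np.degrees(np.arctan2(-d[0],d[1])))
for a,b in(("bl","tl"),("br","tr")):d=BL[b]-BL[a];print(np.linalg.norm(d),np.degrees(np.arctan2(d[1],d[0])))
E
```

```text
[0.50296685 0.27610657 0.1864203 ] 23.881702860847554 [ 0.44231826 -0.38412993 -2.35474114]
tl [0.56850442 0.06227432 0.034     ]
tr [ 0.58472205 -0.04128839  0.034     ]
br [ 0.49789115 -0.05341065  0.034     ]
bl [0.48134139 0.04718469 0.034     ]
mean [0.53311475 0.00368999 0.034     ]
pin [ 0.54648352 -0.02148988  0.032     ] plug [0.52303058 0.03120072 0.025     ]
0.1048248305695378 8.900080078608616
0.10194762134632784 9.34250333192213
0.08845953704019194 9.82167400807498
0.08767300357661088 7.947567089810298
```

View pics/w5.png

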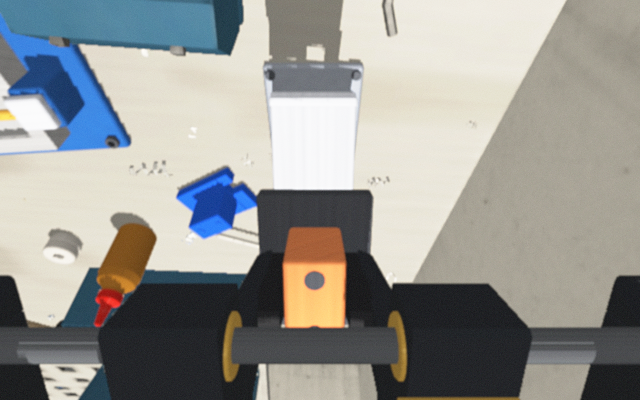

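```bash
cat >> h.py <<'E'
NY=np.radians(9.0);NX_=np.array([np.cos(NY),np.sin(NY),0]);NYV=np.array([-NX_[1],NX_[0],0])
RN=frame([0,0,-1],NX_)
def plan2(p1,R1,hand,n=16):
    s=r.get_state();p=s["tool_pos"];R=Ro.from_quat(s["eef_rot"]);rv=(R.inv()*R1).as_rotvec()
    print("dist",np.linalg.norm(np.array(p1)-p),"ang/row",np.degrees(np.linalg.norm(rv))/n)
    for i in range(n):
        d=(R*Ro.from_rotvec(rv*i/n)).inv().apply((np.array(p1)-p)/n)*1e3
        print([hand]+[round(float(v),1) for v in d]+[round(float(v),3) for v in rv/n],end=",\n")
E
python3 - <<'E'
from h import *
plan2([.54,-.075,.25],RN,.1,16)
E
```

```text
dist 0.3589807492487929 ang/row 5.600522886510704
[0.1, -22.1, 2.4, -3.1, 0.026, -0.024, 0.091],
[0.1, -21.8, 4.4, -2.7, 0.026, -0.024, 0.091],
[0.1, -21.4, 6.3, -2.3, 0.026, -0.024, 0.091],
[0.1, -20.8, 8.1, -2.0, 0.026, -0.024, 0.091],
[0.1, -20.0, 9.9, -1.7, 0.026, -0.024, 0.091],
[0.1, -19.1, 11.7, -1.6, 0.026, -0.024, 0.091],
[0.1, -18.0, 13.3, -1.4, 0.026, -0.024, 0.091],
[0.1, -16.7, 14.9, -1.4, 0.026, -0.024, 0.091],
[0.1, -15.4, 16.3, -1.4, 0.026, -0.024, 0.091],
[0.1, -13.8, 17.6, -1.5, 0.026, -0.024, 0.091],
[0.1, -12.2, 18.7, -1.6, 0.026, -0.024, 0.091],
[0.1, -10.5, 19.7, -1.9, 0.026, -0.024, 0.091],
[0.1, -8.7, 20.6, -2.2, 0.026, -0.024, 0.091],
[0.1, -6.9, 21.2, -2.5, 0.026, -0.024, 0.091],
[0.1, -5.0, 21.7, -2.9, 0.026, -0.024, 0.091],
[0.1, -3.1, 22.0, -3.4, 0.026, -0.024, 0.091],
```

Call:
play_rows --pt "0.1 -22.1 2.4 -3.1 0.026 -0.024 0.091" --pt "0.1 -21.8 4.4 -2.7 0.026 -0.024 0.091" --pt "0.1 -21.4 6.3 -2.3 0.026 -0.024 0.091" --pt "0.1 -20.8 8.1 -2 0.026 -0.024 0.091" --pt "0.1 -20 9.9 -1.7 0.026 -0.024 0.091" --pt "0.1 -19.1 11.7 -1.6 0.026 -0.024 0.091" --pt "0.1 -18 13.3 -1.4 0.026 -0.024 0.091" --pt "0.1 -16.7 14.9 -1.4 0.026 -0.024 0.091"

```text
clock: 6.45
tool_pos: [0.5241, 0.1154, 0.2157]
eef_rot: [0.88, 0.45, 0.113, 0.102]
contact_force: [0.8, -0.8, -2.8]
opening: 0.267
```

```bash
python3 - <<'E'
from h import *
s=r.get_state();print(s["tool_pos"],s["q"],s["opening"]*88)
plan2([.54,-.075,.25],RN,.1,8)
E
```

```text
[0.52406954 0.11539886 0.21565728] [-0.33554874  0.53676625 -0.12693086  2.11344373  0.80861353  0.36309047
 -0.23511377] 23.530576525831833
dist 0.1941260660323308 ang/row 6.035695262831955
[0.1, -17.8, 16.4, -1.7, 0.029, -0.027, 0.098],
[0.1, -16.2, 18.0, -1.7, 0.029, -0.027, 0.098],
[0.1, -14.4, 19.5, -1.8, 0.029, -0.027, 0.098],
[0.1, -12.5, 20.7, -2.0, 0.029, -0.027, 0.098],
[0.1, -10.4, 21.8, -2.3, 0.029, -0.027, 0.098],
[0.1, -8.3, 22.6, -2.7, 0.029, -0.027, 0.098],
[0.1, -6.2, 23.3, -3.2, 0.029, -0.027, 0.098],
[0.1, -4.0, 23.7, -3.7, 0.029, -0.027, 0.098],
```

Call:
play_rows --pt "0.1 -17.8 16.4 -1.7 0.029 -0.027 0.098" --pt "0.1 -16.2 18 -1.7 0.029 -0.027 0.098" --pt "0.1 -14.4 19.5 -1.8 0.029 -0.027 0.098" --pt "0.1 -12.5 20.7 -2 0.029 -0.027 0.098" --pt "0.1 -10.4 21.8 -2.3 0.029 -0.027 0.098" --pt "0.1 -8.3 22.6 -2.7 0.029 -0.027 0.098" --pt "0.1 -6.2 23.3 -3.2 0.029 -0.027 0.098" --pt "0.1 -4 23.7 -3.7 0.029 -0.027 0.098"

```text
clock: 7.45
tool_pos: [0.5294, -0.0835, 0.2481]
eef_rot: [0.998, 0.064, -0.014, -0.005]
contact_force: [-0.5, -0.5, -2.5]
opening: 0.271
```

```bash
python3 - <<'E'
from h import *
r.snapshot("top");r.snapshot("top")
c=r.get_calibration("wrist");s=r.get_state();im=r.snapshot("wrist")[:,:,::-1];c2=r.get_calibration("wrist")
print(s["tool_pos"],s["q"],np.abs(c["t"]-c2["t"]).max(),s["clock"])
np.savez("c6.npz",**c);cv2.imwrite("pics/w6.png",im)
plan([.54,-.075,.25],RN,.1)
E
```

```text
[ 0.53012582 -0.08757409  0.24796784] [ 0.262956    0.58154406 -0.29932857  1.79051023  0.21654455  0.82997362
 -0.01809906] 0.0007027935276032182 7.55
dist mm 14.348226657786206 ang 2.320617405909929
[0.1, 1.4, -1.1, -0.3, -0.001, 0.003, -0.004],
[0.1, 1.4, -1.1, -0.3, -0.001, 0.003, -0.004],
[0.1, 1.4, -1.1, -0.3, -0.001, 0.003, -0.004],
[0.1, 1.4, -1.1, -0.3, -0.001, 0.003, -0.004],
[0.1, 1.4, -1.0, -0.3, -0.001, 0.003, -0.004],
[0.1, 1.4, -1.0, -0.3, -0.001, 0.003, -0.004],
[0.1, 1.4, -1.0, -0.3, -0.001, 0.003, -0.004],
[0.1, 1.4, -1.0, -0.3, -0.001, 0.003, -0.004],
```

View pics/w6.png

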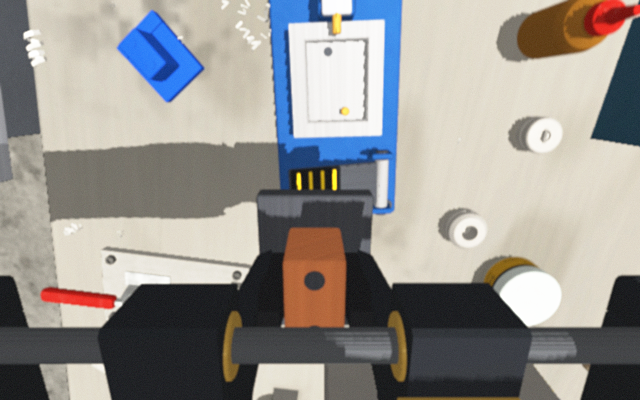

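```bash
python3 - <<'E'
from h import *
im=cv2.imread("pics/w6.png");cv2.imwrite("pics/w6c.png",cv2.resize(im[0:145,270:410],None,fx=4,fy=4,interpolation=cv2.INTER_CUBIC))
E
```

```text
(no output)
```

View pics/w6c.png

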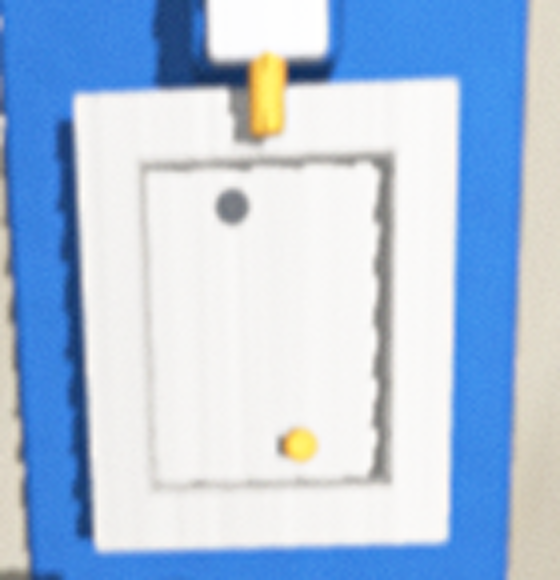

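```bash
python3 - <<'E'
from h import *
c=dict(np.load("c6.npz"))
for k in("fx","fy","cx","cy"):c[k]=float(c[k])
f=lambda p:(270+p[0]/4-.375,p[1]/4-.375)
P=[ray(c,f(p),.034) for p in((75,93),(458,79),(448,542),(97,551))]
Q=[ray(c,f(p),.034) for p in((138,160),(395,153),(392,482),(152,491))]
for N in(P,Q):
    print(np.round(sum(N)/4,4),[round(np.linalg.norm(N[i]-N[(i+1)%4])*1e3,1) for i in range(4)])
    for a,b in((0,1),(3,2)):d=N[b]-N[a];print(" x dir yaw",np.degrees(np.arctan2(d[1],d[0])))
    for a,b in((3,0),(2,1)):d=N[b]-N[a];print(" y dir yaw",np.degrees(np.arctan2(-d[0],d[1])))
pin=ray(c,f((300,444)),.032);plug=ray(c,f((232,206)),.025);d=plug-pin
print(pin,plug,np.linalg.norm(d[:2]),"expect",np.hypot(16,56),"yaw",np.degrees(np.arctan2(d[1],d[0])-np.arctan2(56,-16)),"mid",(pin+plug)/2)
E
```

```text
[0.5346 0.0033 0.034 ] [np.float64(87.8), np.float64(104.5), np.float64(88.1), np.float64(104.5)]
 x dir yaw 8.685190694604943
 x dir yaw 8.689882270898103
 y dir yaw 8.861166109094016
 y dir yaw 9.03722169584796
[0.5347 0.0033 0.034 ] [np.float64(59.7), np.float64(74.5), np.float64(59.5), np.float64(75.5)]
 x dir yaw 8.284662885655763
 x dir yaw 9.273865707638445
 y dir yaw 9.219226313219812
 y dir yaw 9.082717686536485
[ 0.54622093 -0.02279115  0.032     ] [0.5222069  0.02981367 0.025     ] 0.057826812878217976 expect 58.240879114244144 yaw 8.59123816219045 mid [0.53421392 0.00351126 0.0285    ]
```

```bash
python3 - <<'E'
from h import *
c=dict(np.load("c6.npz"))
for k in("fx","fy","cx","cy"):c[k]=float(c[k])
# camera in tool frame fixed
Cw=np.array([0.000196,-.07896,-.14523]);
s=r.get_state();R=Ro.from_quat(s["eef_rot"]);T=s["tool_pos"];cc=r.get_calibration("wrist")
for p in((-27,-35,7),(27,-35,7),(0,-12,-29),(-12,-20,-29),(12,-20,-29),(0,-35,7)):print(p,proj(cc,T+R.apply(np.array(p)*1e-3)))
im=r.snapshot("wrist")[:,:,::-1];cv2.imwrite("pics/w7.png",im);cv2.imwrite("pics/w7c.png",cv2.resize(im[180:340,240:390],None,fx=4,fy=3.6,interpolation=cv2.INTER_CUBIC))
E
```

```text
(-27, -35, 7) [254.76464616 194.06440421]
(27, -35, 7) [375.15079673 194.042675  ]
(0, -12, -29) [315.11680827 280.48886578]
(-12, -20, -29) [282.18617719 261.01759981]
(12, -20, -29) [348.06871463 261.00185966]
(0, -35, 7) [314.96088254 194.05353903]
```

View pics/w7c.png

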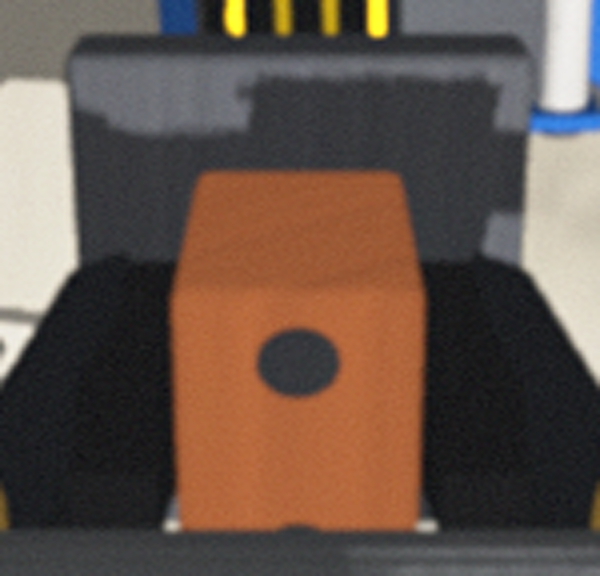

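```bash
sed -i 's/radians(9.0)/radians(8.85)/' h.py; echo 'N0=np.array([.5346,.0033,.025])' >>h.py; python3 - <<'E'
from h import *
plan(N0+[0,0,.019+.05],RN,.1)
E
```

```text
dist mm 176.4708692995257 ang 2.1069463136403135
[0.1, 2.5, -10.4, 19.3, -0.001, 0.003, -0.003],
[0.1, 2.5, -10.4, 19.3, -0.001, 0.003, -0.003],
[0.1, 2.5, -10.5, 19.3, -0.001, 0.003, -0.003],
[0.1, 2.4, -10.5, 19.3, -0.001, 0.003, -0.003],
[0.1, 2.4, -10.5, 19.3, -0.001, 0.003, -0.003],
[0.1, 2.4, -10.5, 19.2, -0.001, 0.003, -0.003],
[0.1, 2.3, -10.5, 19.2, -0.001, 0.003, -0.003],
[0.1, 2.3, -10.5, 19.2, -0.001, 0.003, -0.003],
```

Call:
play_rows --pt "0.1 3 -18 5 -0.001 0.003 -0.003" --pt "0.1 3 -20 10 -0.001 0.003 -0.003" --pt "0.1 3 -18 20 -0.001 0.003 -0.003" --pt "0.1 3 -14 25 -0.001 0.003 -0.003" --pt "0.1 3 -9 28 -0.001 0.003 -0.003" --pt "0.1 2 -5 28 -0.001 0.003 -0.003" --pt "0.1 2 0 25 -0.001 0.003 -0.003" --pt "0.1 0 0 10 -0.001 0.003 -0.003"

```text
clock: 8.65
tool_pos: [0.5286, 0.0314, 0.0925]
eef_rot: [0.996, 0.094, -0.002, -0.007]
contact_force: [0.5, 0.6, -2.4]
opening: 0.267
```

```bash
python3 - <<'E'
from h import *
s=r.get_state();print(s["tool_pos"],s["contact_force"],s["opening"]*88)
plan(N0+[0,0,.019+.02],RN,.1,hold=2)
E
```

```text
[0.52855397 0.03135037 0.09252126] [ 0.47172839  0.55104104 -2.43772649] 23.47924036543772
dist mm 40.4578754058126 ang 2.102256673664226
[0.1, 0.1, 4.9, 4.7, -0.002, 0.0, 0.006],
[0.1, 0.2, 4.8, 4.7, -0.002, 0.0, 0.006],
[0.1, 0.2, 4.8, 4.7, -0.002, 0.0, 0.006],
[0.1, 0.2, 4.8, 4.7, -0.002, 0.0, 0.006],
[0.1, 0.2, 4.8, 4.7, -0.002, 0.0, 0.006],
[0.1, 0.3, 4.8, 4.7, -0.002, 0.0, 0.006],
[0.1, 0, 0, 0, 0, 0, 0],
[0.1, 0, 0, 0, 0, 0, 0],
```

Call:
play_rows --pt "0.1 0 7 0 -0.003 0 0.008" --pt "0.1 0 8 0 -0.003 0 0.008" --pt "0.1 0.3 7 2 -0.003 0 0.008" --pt "0.1 0.3 5 4 -0.002 0 0.008" --pt "0.1 0.2 2 4 0 0 0.004" --pt "0.1 0 0 4 0 0 0" --pt "0.1 0 0 3 0 0 0" --pt "0.1 0 0 0 0 0 0"

```text
clock: 9.65
tool_pos: [0.5354, 0.0024, 0.076]
eef_rot: [0.997, 0.075, 0.0, -0.002]
contact_force: [1.3, 0.7, -3.2]
opening: 0.265
```

```bash
python3 - <<'E'
from h import *
s=r.get_state();print(s["tool_pos"],s["contact_force"],s["opening"]*88)
plan(N0+[0,0,.019+.02],RN,.1,hold=4)
E
```

```text
[0.53538288 0.00237667 0.07600784] [ 1.27092702  0.72352058 -3.22237255] 23.30400648345679
dist mm 12.068704082397762 ang 0.30452843468781116
[0.1, -0.2, -0.2, 3.0, -0.001, -0.0, -0.001],
[0.1, -0.2, -0.2, 3.0, -0.001, -0.0, -0.001],
[0.1, -0.2, -0.3, 3.0, -0.001, -0.0, -0.001],
[0.1, -0.2, -0.3, 3.0, -0.001, -0.0, -0.001],
[0.1, 0, 0, 0, 0, 0, 0],
[0.1, 0, 0, 0, 0, 0, 0],
[0.1, 0, 0, 0, 0, 0, 0],
[0.1, 0, 0, 0, 0, 0, 0],
```

Call:
play_rows --pt "0.1 -0.3 -0.4 4 -0.001 0 -0.001" --pt "0.1 -0.3 -0.3 4 -0.001 0 -0.001" --pt "0.1 -0.2 -0.2 3 -0.001 0 -0.001" --pt "0.1 0 0 3 -0.001 0 0" --pt "0.1 0 0 1 0 0 0" --pt "0.1 0 0 0 0 0 0" --pt "0.1 0 0 0 0 0 0" --pt "0.1 0 0 0 0 0 0"

```text
clock: 10.65
tool_pos: [0.5346, 0.0038, 0.0601]
eef_rot: [0.997, 0.077, 0.001, 0.0]
contact_force: [0.3, 0.8, -2.0]
opening: 0.268
```

```bash
python3 - <<'E'
from h import *
s=r.get_state();print(s["tool_pos"],s["contact_force"],s["opening"]*88)
plan(N0+[0,0,.019],RN,.1,hold=2,dec=2)
c=r.get_calibration("wrist");im=r.snapshot("wrist")[:,:,::-1];cv2.imwrite("pics/w8.png",im)
for p in((-44,52,9),(44,52,9),(-28.5,36.5,9),(28.5,36.5,9)):print(p,proj(c,N0+NX_*p[0]*1e-3+NYV*p[1]*1e-3+np.array([0,0,p[2]*1e-3])))
E
```

```text
[0.53460921 0.00375661 0.06008184] [ 0.29212376  0.80392258 -2.00133749] 23.59136132866991
dist mm 16.088320617594796 ang 0.07157976664363067
[0.1, -0.02, 0.07, 2.68, 0.0, -0.0, -0.0],
[0.1, -0.02, 0.07, 2.68, 0.0, -0.0, -0.0],
[0.1, -0.02, 0.07, 2.68, 0.0, -0.0, -0.0],
[0.1, -0.01, 0.07, 2.68, 0.0, -0.0, -0.0],
[0.1, -0.01, 0.07, 2.68, 0.0, -0.0, -0.0],
[0.1, -0.01, 0.07, 2.68, 0.0, -0.0, -0.0],
[0.1, 0, 0, 0, 0, 0, 0],
[0.1, 0, 0, 0, 0, 0, 0],
(-44, 52, 9) [224.0798838  150.52703098]
(44, 52, 9) [405.22369002 150.4838931 ]
(-28.5, 36.5, 9) [257.56590958 181.53552037]
(28.5, 36.5, 9) [371.76120848 181.4947282 ]
```

View pics/w8.png

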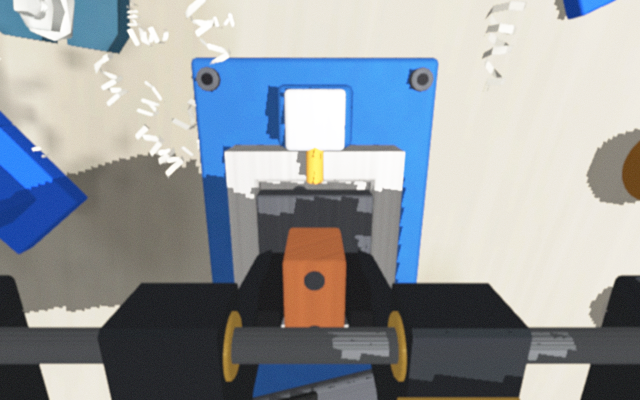

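Call:
play_rows --pt "0.1 0 0.3 2 0 0 0" --pt "0.1 0 0.1 2 0 0 0" --pt "0.1 0 0 2 0 0 0" --pt "0.1 0 0 2 0 0 0" --pt "0.1 0 0 2 0 0 0" --pt "0.1 0 0 1.5 0 0 0" --pt "0.1 0 0 0 0 0 0" --pt "0.1 0 0 0 0 0 0"

```text
clock: 11.7
tool_pos: [0.5347, 0.0033, 0.0477]
eef_rot: [0.997, 0.077, 0.001, 0.0]
contact_force: [0.3, 0.7, -2.4]
opening: 0.268
```

```bash
python3 - <<'E'
from h import *
s=r.get_state();print(s["tool_pos"],s["contact_force"],s["moment"],s["opening"]*88)
plan(N0+[0,0,.019],RN,.1,hold=2,dec=2)
E
```

```text
[0.53470681 0.00334308 0.04769064] [ 0.26916993  0.71774764 -2.37668492] [-0.05836114  0.00614049 -0.02097785] 23.556870357164918
dist mm 3.6924351636668264 ang 0.06863941421918984
[0.1, -0.02, 0.0, 0.62, 0.0, -0.0, -0.0],
[0.1, -0.02, 0.0, 0.62, 0.0, -0.0, -0.0],
[0.1, -0.02, 0.0, 0.62, 0.0, -0.0, -0.0],
[0.1, -0.02, 0.0, 0.62, 0.0, -0.0, -0.0],
[0.1, -0.02, 0.0, 0.62, 0.0, -0.0, -0.0],
[0.1, -0.02, 0.0, 0.62, 0.0, -0.0, -0.0],
[0.1, 0, 0, 0, 0, 0, 0],
[0.1, 0, 0, 0, 0, 0, 0],
```

Call:
play_rows --pt "0.1 0 0 1 0 0 0" --pt "0.1 0 0 1 0 0 0" --pt "0.1 0 0 1 0 0 0" --pt "0.1 0 0 0.7 0 0 0" --pt "0.1 0 0 0.5 0 0 0" --pt "0.1 0 0 0.5 0 0 0" --pt "0.1 0 0 0 0 0 0" --pt "0.1 0 0 0 0 0 0"

```text
clock: 12.7
tool_pos: [0.5349, 0.0033, 0.0455]
eef_rot: [0.997, 0.077, 0.001, 0.001]
contact_force: [0.1, 0.1, 0.6]
opening: 0.268
```

```bash
python3 - <<'E'
from h import *
s=r.get_state();print(s["tool_pos"],s["contact_force"],s["moment"],s["opening"]*88)
c=r.get_calibration("wrist");im=r.snapshot("wrist")[:,:,::-1];cv2.imwrite("pics/w9.png",im)
cv2.imwrite("pics/w9c.png",cv2.resize(im[135:300,215:415],None,fx=4,fy=3.5,interpolation=cv2.INTER_CUBIC))
E
```

```text
[0.53488734 0.00332974 0.04552305] [0.14819791 0.13464592 0.55289256] [-0.02049937  0.31342425 -0.03423888] 23.604420628701035
```

View pics/w9c.png

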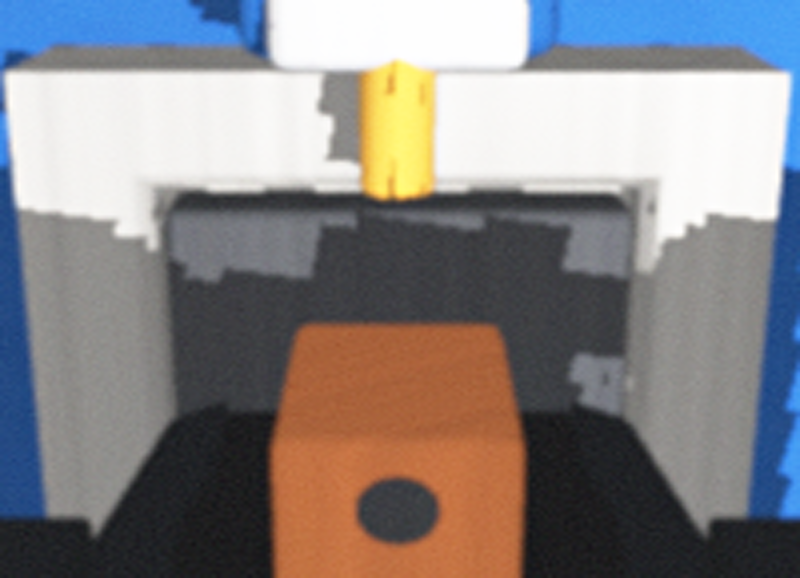

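Call:
play_rows --pt "0.1 0 0 0.8 0 0 0" --pt "0.1 0 0 0.8 0 0 0" --pt "0.1 0 0 0.8 0 0 0" --pt "0.1 0 0 0.8 0 0 0" --pt "0.1 0 0 0.8 0 0 0" --pt "0.1 0 0 0.8 0 0 0" --pt "0.1 0 0 0 0 0 0" --pt "0.1 0 0 0 0 0 0"

```text
clock: 13.75
tool_pos: [0.5348, 0.0033, 0.0456]
eef_rot: [0.997, 0.077, 0.002, 0.002]
contact_force: [0.1, -0.5, 2.1]
opening: 0.273
```

```bash
python3 - <<'E'
from h import *
s=r.get_state();print(s["tool_pos"],s["contact_force"],s["moment"],s["opening"]*88, (Ro.from_quat(s["eef_rot"]).as_matrix())[:,2])
plan(N0+[0,0,.019],RN,.1,hold=2,dec=2)
E
```

```text
[0.53484891 0.00331568 0.04555097] [ 0.1255695  -0.47484308  2.05653299] [-0.04726379  0.28824131 -0.01074998] 24.00795544533304 [ 0.00430101 -0.00282216 -0.99998677]
dist mm 1.5708984363757088 ang 0.29474546541525504
[0.1, -0.04, -0.0, 0.26, 0.001, -0.001, -0.0],
[0.1, -0.04, -0.0, 0.26, 0.001, -0.001, -0.0],
[0.1, -0.04, -0.0, 0.26, 0.001, -0.001, -0.0],
[0.1, -0.04, -0.0, 0.26, 0.001, -0.001, -0.0],
[0.1, -0.04, -0.0, 0.26, 0.001, -0.001, -0.0],
[0.1, -0.04, -0.0, 0.26, 0.001, -0.001, -0.0],
[0.1, 0, 0, 0, 0, 0, 0],
[0.1, 0, 0, 0, 0, 0, 0],
```

Call:
play_rows --pt "0.4 0 0 0 0 0 0" --pt "0.5 0 0 0 0 0 0" --pt "0.5 0 0 0 0 0 0" --pt "0.5 0 0 -5 0 0 0" --pt "0.5 0 0 -10 0 0 0" --pt "0.5 0 0 -15 0 0 0" --pt "0.5 0 0 -15 0 0 0" --pt "0.5 0 0 -10 0 0 0"

```text
clock: 14.75
tool_pos: [0.5354, 0.0035, 0.104]
eef_rot: [0.997, 0.077, 0.003, 0.001]
contact_force: [-0.1, 0.1, -1.0]
opening: 0.498
```

```bash
python3 - <<'E'
from h import *
r.snapshot("top")
s=r.get_state();c=r.get_calibration("wrist");im=r.snapshot("wrist")[:,:,::-1];cv2.imwrite("pics/w10.png",im)
print(s["tool_pos"],s["contact_force"],s["opening"])
np.savez("c10.npz",**c)
si=r.snapshot("side")[:,:,::-1];cv2.imwrite("pics/s10.png",cv2.resize(si[180:280,290:390],None,fx=6,fy=6,interpolation=cv2.INTER_CUBIC))
E
```

```text
[0.53607194 0.00353554 0.1049995 ] [-0.88639716 -0.19461773  1.73142687] 0.5010161000897408
```

View pics/w10.png

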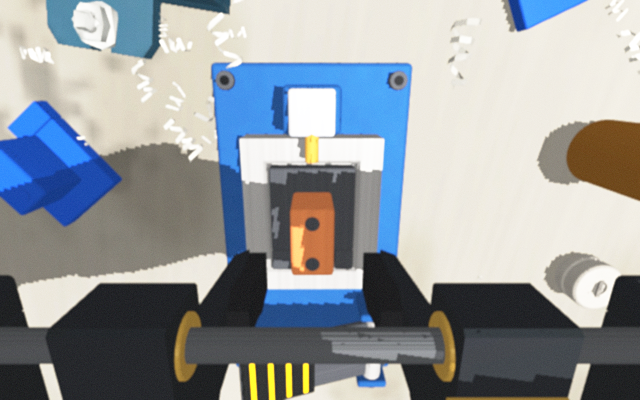

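View pics/s10.png

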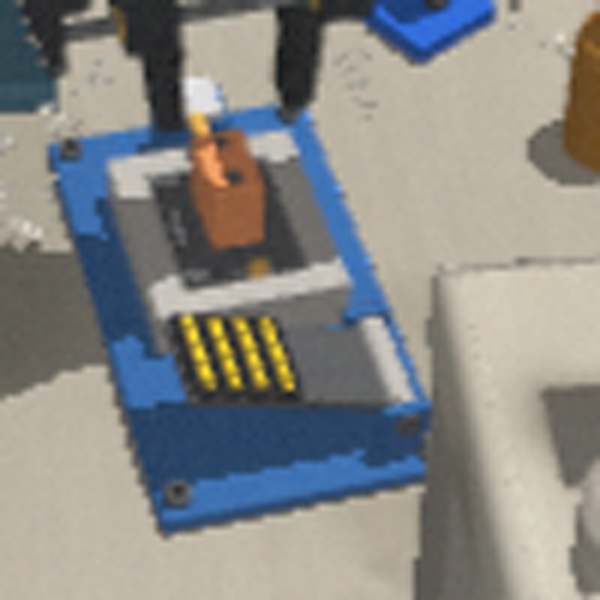

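```bash
python3 - <<'E'
from h import *
im=cv2.imread("pics/w10.png");cv2.imwrite("pics/w10c.png",cv2.resize(im[125:295,235:390],None,fx=4.5,fy=3.5,interpolation=cv2.INTER_CUBIC))
c=dict(np.load("c10.npz"))
for k in("fx","fy","cx","cy"):c[k]=float(c[k])
h1,h2=ray(c,(312,224),.073),ray(c,(312,264),.073);print(h1,h2,np.linalg.norm(h1-h2),(h1+h2)/2)
print([proj(c,N0+NYV*y+np.array([0,0,.048])) for y in(.012,-.012)])
plan((N0+[0,0,.048+.012]),RN,0,hold=3)
E
```

```text
[0.53307983 0.01419748 0.073     ] [ 0.53669578 -0.00938195  0.073     ] 0.02385507661583644 [0.5348878  0.00240776 0.073     ]
[array([311.66992979, 222.25936639]), array([311.78129479, 262.62122639])]
dist mm 18.3300282318508 ang 0.3729248339454479
[0, -0.2, -0.0, 3.7, 0.001, -0.001, -0.0],
[0, -0.2, -0.0, 3.7, 0.001, -0.001, -0.0],
[0, -0.2, 0.0, 3.7, 0.001, -0.001, -0.0],
[0, -0.2, 0.0, 3.7, 0.001, -0.001, -0.0],
[0, -0.2, 0.0, 3.7, 0.001, -0.001, -0.0],
[0, 0, 0, 0, 0, 0, 0],
[0, 0, 0, 0, 0, 0, 0],
[0, 0, 0, 0, 0, 0, 0],
```

View pics/w10c.png

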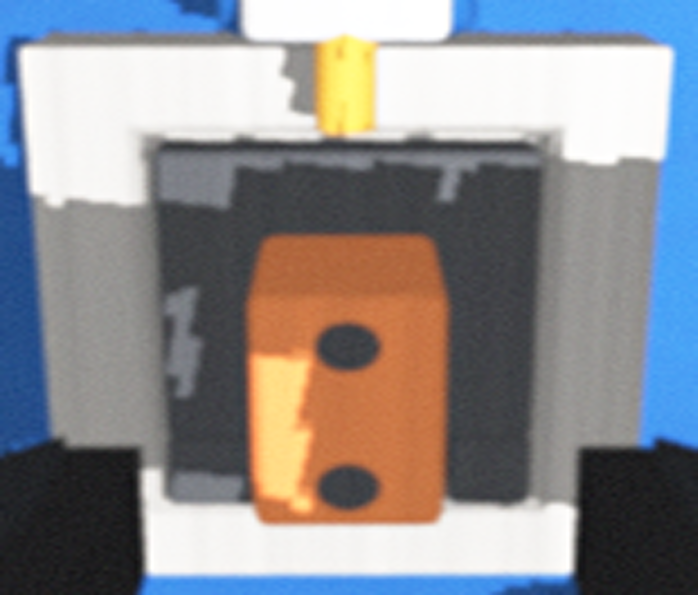

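Call:
play_rows --pt "0 -0.5 0 2 0.001 0 0" --pt "0 -0.3 0 4 0.001 0 0" --pt "0 -0.2 0 4 0 0 0" --pt "0 0 0 4 0 0 0" --pt "0 0 0 4 0 0 0" --pt "0 0 0 4 0 0 0" --pt "0 0 0 2 0 0 0" --pt "0 0 0 0 0 0 0" --grip_force 20

```text
clock: 15.9
tool_pos: [0.5331, 0.0033, 0.0756]
eef_rot: [0.997, 0.077, 0.001, 0.0]
contact_force: [-0.5, -0.1, 0.2]
opening: 0.004
```

```bash
python3 - <<'E'
from h import *
s=r.get_state();print(s["tool_pos"],s["contact_force"],s["opening"])
E
```

```text
[0.5331135  0.00329569 0.07560913] [-0.52528634 -0.11565757  0.16326567] 0.004354813360675556
```

Call:
play_rows --pt "0 1 0 1 0 0 0" --pt "0 0.5 0 1 0 0 0" --pt "0 0 0 1 0 0 0" --pt "0 0 0 1.5 0 0 0" --pt "0 0 0 2 0 0 0" --pt "0 0 0 2 0 0 0" --pt "0 0 0 2 0 0 0" --pt "0 0 0 2 0 0 0"

```text
clock: 16.9
tool_pos: [0.5351, 0.0036, 0.0734]
eef_rot: [0.997, 0.077, 0.004, 0.002]
contact_force: [-4.4, -0.5, 19.2]
opening: 0.004
```

```bash
python3 - <<'E'
from h import *
s=r.get_state();print(s["tool_pos"],s["contact_force"],s["moment"])
E
```

```text
[0.53506033 0.00356648 0.07343821] [-4.39335958 -0.53761721 19.16228186] [-0.02914708  0.94577842  0.00662659]
```

```bash
python3 - <<'E'
from h import *
ct=r.get_calibration("top");f=lambda u,v:(215+u/4-.375,180+v/4-.375)
for n,uv,z in[("ribs c",(685,140),.061),("near rib",(690,166),.068),("far rib",(678,113),.053),("hinge bar",(663,48),.032)]:
    X=ray(ct,f(*uv),z);d=X-N0;print(n,X,"nest",d@NX_*1e3,d@NYV*1e3)
s=r.get_state()
plan(np.array([*s["tool_pos"][:2],.16]),RN,0)
E
```

```text
ribs c [ 0.52754552 -0.09944235  0.061     ] nest -22.77721132285352 -100.4338353720223
near rib [ 0.50957917 -0.10102969  0.068     ] nest -40.77388091603904 -99.2381817944754
far rib [ 0.54658679 -0.09666144  0.053     ] nest -3.5348057467692535 -100.61548975462061
hinge bar [ 0.5939144 -0.091195   0.032    ] nest 44.07035096977397 -102.49540228272217
dist mm 86.56178928913862 ang 0.4777761059466384
[0, 0.1, 0.1, -10.8, 0.001, -0.001, 0.0],
[0, 0.1, 0.0, -10.8, 0.001, -0.001, 0.0],
[0, 0.1, 0.0, -10.8, 0.001, -0.001, 0.0],
[0, 0.0, 0.0, -10.8, 0.001, -0.001, 0.0],
[0, 0.0, 0.0, -10.8, 0.001, -0.001, 0.0],
[0, 0.0, 0.0, -10.8, 0.001, -0.001, 0.0],
[0, 0.0, 0.0, -10.8, 0.001, -0.001, 0.0],
[0, 0.0, 0.0, -10.8, 0.001, -0.001, 0.0],
```

Call:
play_rows --pt "0 0 0 -6 0 0 0" --pt "0 0 0 -12 0.001 -0.001 0" --pt "0 0 0 -16 0.001 -0.001 0" --pt "0 -3 8 -14 0.001 -0.001 0" --pt "0 -5 20 -6 0.001 -0.001 0" --pt "0 -6 22 0 0 0 0" --pt "0 -6 22 0 0 0 0" --pt "0 -3 10 0 0 0 0"

```text
clock: 17.9
tool_pos: [0.5248, -0.0852, 0.133]
eef_rot: [0.997, 0.077, 0.003, 0.001]
contact_force: [-0.3, -0.1, 0.4]
opening: 0.004
```

```bash
python3 - <<'E'
from h import *
r.snapshot("top")
c=r.get_calibration("wrist");s=r.get_state();im=r.snapshot("wrist")[:,:,::-1];cv2.imwrite("pics/w11.png",im)
si=r.snapshot("side")[:,:,::-1];cv2.imwrite("pics/s11.png",cv2.resize(si[180:280,290:390],None,fx=6,fy=6,interpolation=cv2.INTER_CUBIC))
np.savez("c11.npz",**c);print(s["tool_pos"],s["clock"],s["contact_force"])
d=s["tool_pos"]-N0;print(d@NX_*1e3,d@NYV*1e3)
E
```

```text
[ 0.52452922 -0.08637693  0.13292012] 17.95 [-0.04341324 -0.64077874 -0.02257111]
-23.74751683545501 -87.05990610946667
```

View pics/w11.png

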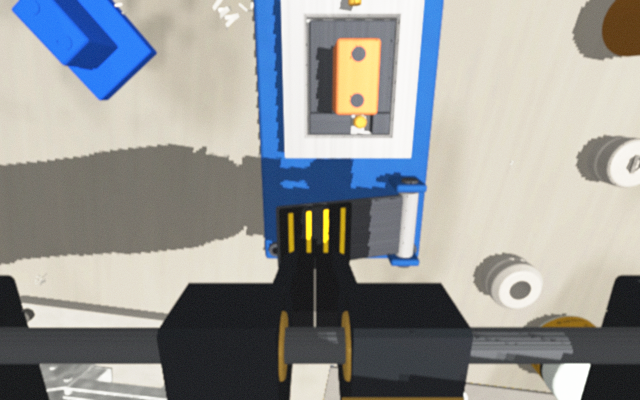

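View pics/s11.png

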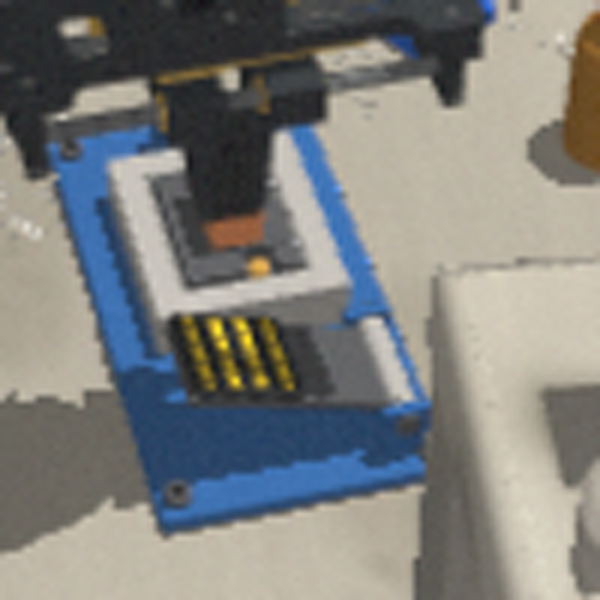

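```bash
python3 - <<'E'
from h import *
c=dict(np.load("c11.npz"))
for k in("fx","fy","cx","cy"):c[k]=float(c[k])
for n,uv,z in[("pad l",(278,232),.069),("pad r",(352,232),.054),("ribs",(316.5,231),.061),("hinge",(405,225),.037)]:
    X=ray(c,uv,z);d=X-N0;print(n,X,"nest",d@NX_*1e3,d@NYV*1e3)
P=N0-NX_*.028-NYV*.102;P[2]=.066
plan(P,RN,0)
E
```

```text
pad l [ 0.50270138 -0.09651703  0.069     ] nest -46.875517114106316 -93.72111012341269
pad r [ 0.55210188 -0.09522555  0.054     ] nest 2.1355340956951263 -100.04518154218997
ribs [ 0.52745706 -0.09534925  0.061     ] nest -22.23490411046978 -96.37584844897607
hinge [ 0.59254076 -0.09054639  0.037     ] nest 42.81285362666452 -101.64318400787012
dist mm 69.40184189277782 ang 0.34550168695528066
[0, -0.7, 2.2, 8.3, 0.0, -0.001, 0.0],
[0, -0.7, 2.3, 8.3, 0.0, -0.001, 0.0],
[0, -0.7, 2.3, 8.3, 0.0, -0.001, 0.0],
[0, -0.7, 2.3, 8.3, 0.0, -0.001, 0.0],
[0, -0.7, 2.3, 8.3, 0.0, -0.001, 0.0],
[0, -0.7, 2.3, 8.3, 0.0, -0.001, 0.0],
[0, -0.7, 2.3, 8.3, 0.0, -0.001, 0.0],
[0, -0.7, 2.3, 8.3, 0.0, -0.001, 0.0],
```

Call:
play_rows --pt "0 -0.5 3 8 0 0 0" --pt "0 -0.5 4 8 0 0 0" --pt "0 -0.5 3 8 0 0 0" --pt "0 -0.3 3 8 0 0 0" --pt "0 0 1 8 0 0 0" --pt "0 0 0 7 0 0 0" --pt "0 0 0 4 0 0 0" --pt "0 0 0 0 0 0 0"

```text
clock: 19.05
tool_pos: [0.5261, -0.0945, 0.0773]
eef_rot: [0.997, 0.081, 0.002, -0.001]
contact_force: [-0.8, -1.6, -0.5]
opening: 0.005
```

```bash
python3 - <<'E'
from h import *
s=r.get_state();d=s["tool_pos"]-N0;print(s["tool_pos"],s["contact_force"],d@NX_*1e3,d@NYV*1e3)
E
```

```text
[ 0.52607969 -0.09446866  0.07730033] [-0.79257755 -1.63460782 -0.50061605] -23.4603978052324 -95.29384260772558
```

Call:
play_rows --pt "0 -1 4 2 0 0 0" --pt "0 -1 3 4 0 0 0" --pt "0 -1 1 4 0 0 0" --pt "0 0 0 4 0 0 0" --pt "0 0 0 4 0 0 0" --pt "0 0 0 4 0 0 0" --pt "0 0 0 4 0 0 0" --pt "0 0 0 4 0 0 0"

```text
clock: 20.05
tool_pos: [0.5226, -0.1042, 0.0464]
eef_rot: [0.997, 0.08, 0.001, -0.0]
contact_force: [-2.4, -1.1, 5.7]
opening: 0.005
```

```bash
python3 - <<'E'
from h import *
s=r.get_state();d=s["tool_pos"]-N0;print(s["tool_pos"],s["contact_force"],d@NX_*1e3,d@NYV*1e3)
E
```

```text
[ 0.52258029 -0.10415152  0.04635137] [-2.39097622 -1.09040593  5.69786213] -28.407826204320827 -104.32304876775157
```

Pedal is moving under about 6 N. I'll go on to the stop.

Call:
play_rows --pt "0 0 0 3 0 0 0" --pt "0 0 0 3 0 0 0" --pt "0 0 0 3 0 0 0" --pt "0 0 0 3 0 0 0" --pt "0 0 0 3 0 0 0" --pt "0 0 0 3 0 0 0" --pt "0 0 0 3 0 0 0" --pt "0 0 0 3 0 0 0"

```text
clock: 21.05
tool_pos: [0.5216, -0.1044, 0.0384]
eef_rot: [0.997, 0.081, 0.004, 0.003]
contact_force: [-8.1, 1.4, 35.7]
opening: 0.002
```

```bash
python3 - <<'E'
from h import *
s=r.get_state();d=s["tool_pos"]-N0;print(s["tool_pos"],s["contact_force"],d@NX_*1e3,d@NYV*1e3)
im=r.snapshot("wrist")[:,:,::-1];cv2.imwrite("pics/w12.png",im)
E
```

```text
[ 0.52159412 -0.10438003  0.03835102] [-8.07621097  1.39599488 35.65511979] -29.41741592679818 -104.39711415362333
```

View pics/w12.png

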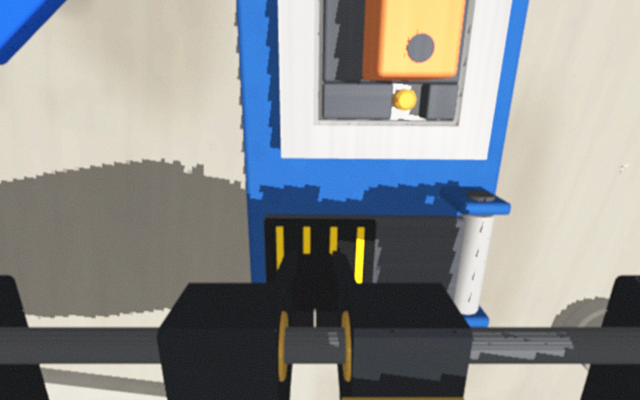

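Call:
play_rows --pt "0 0 0 -4 0 0 0" --pt "0 0 0 -6 0 0 0" --pt "0 0 0 -6 0 0 0" --pt "0 0 0 -8 0 0 0" --pt "0 0 0 -12 0 0 0" --pt "0 0 0 -20 0 0 0" --pt "0 0 0 -25 0 0 0" --pt "0 0 0 -20 0 0 0"

```text
clock: 22.1
tool_pos: [0.5213, -0.1027, 0.1434]
eef_rot: [0.997, 0.082, 0.005, 0.003]
contact_force: [-0.3, -0.8, -0.9]
opening: 0.006
```

Call:
play_rows --pt "0 -4 4 -15 0 0 0" --pt "0 -6 6 -15 0 0 0" --pt "0 -6 6 -15 0 0 0" --pt "0 -4 4 -10 0 0 0" --pt "0 0 0 -5 0 0 0" --pt "0 0 0 0 0 0 0" --pt "0 0 0 0 0 0 0" --pt "0 0 0 0 0 0 0"

```text
clock: 23.1
tool_pos: [0.5014, -0.1273, 0.2068]
eef_rot: [0.997, 0.081, 0.003, 0.003]
contact_force: [0.3, 0.3, 0.0]
opening: 0.006
```

```bash
python3 - <<'E'
from h import *
c=r.get_calibration("wrist");s=r.get_state();im=r.snapshot("wrist")[:,:,::-1];cv2.imwrite("pics/w13.png",im)
si=r.snapshot("side")[:,:,::-1];cv2.imwrite("pics/s13.png",cv2.resize(si[130:290,270:420],None,fx=4,fy=3.7,interpolation=cv2.INTER_CUBIC))
print(s["tool_pos"],s["clock"],s["contact_force"])
for y in(.012,-.012):print(proj(c,N0+NYV*y+np.array([0,0,.048])))
for x,y in((-27,-35),(27,-35),(-27,35),(27,35)):print(x,y,proj(c,N0+NX_*x*1e-3+NYV*y*1e-3+np.array([0,0,.012])))
E
```

```text
[ 0.50141485 -0.12732852  0.20678825] 23.1 [0.32417553 0.30904522 0.00752231]
[390.44957147   5.6495515 ]
[387.97318748  42.95129948]
-27 -35 [345.13815818  77.87185969]
27 -35 [409.27980702  78.43687975]
-27 35 [348.28503548 -17.53087243]
27 35 [417.45793325 -16.76311799]
```

View pics/w13.png

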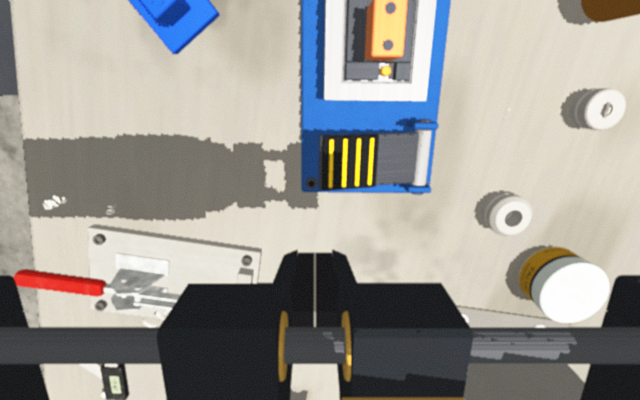

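View pics/s13.png

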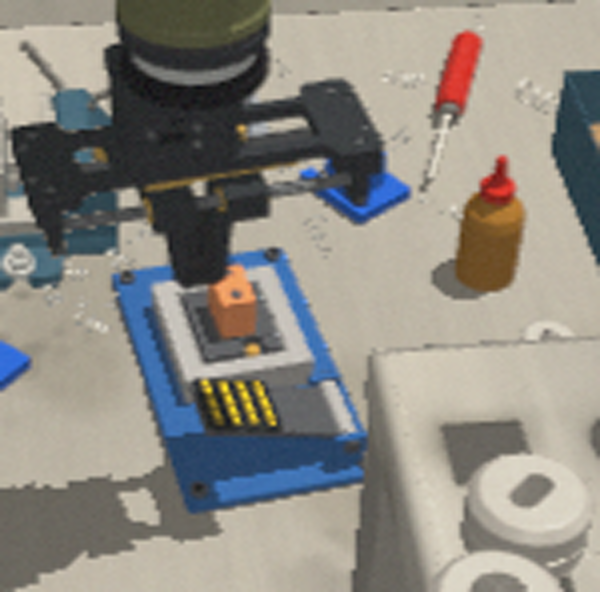

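```bash
python3 -c "
from plant import r
print(r.finish_job())"
```

```text
the job is handed in; nothing more can be done
None
```

The blank is seated flat in the fixture pocket and marked, the pedal is back up, and I handed the job in at about 23 s.

**Seating:** The pictures showed the brass pin in hole_right, so I gripped the boss on the slope and turned the blank so its x pointed along the nest's -y. It went in the first time. After letting go, I pressed the boss top with the shut fingers at about 19 N. It stood at 73.4 mm, against 73 mm expected if fully home.

**Marking:** I pushed the pedal once, to a hard stop. The fingertip was at 38.4 mm with about 36 N (39 mm expected), and then I let the pedal back up.

**Last checks:**
- In the final pictures the pedal is up, and the notch is over the pin.
- The boss holes are within about a pixel of where a home blank would put them.
- The tool was clear of everything, with next to no contact force.
- I never moved the arm near the oil bottle, the die or the cap.

**What disagreed:**
- **First stand position:** my first measurement was about 5 mm off because the arm was still moving, so I measured again before gripping.
- **Contact while lowering:** the blank touched about 1.5 mm higher than I had worked out. The press check afterwards showed it was home, so I put that down to an error in my grip height.

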